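Load the sample chamber and shut its lapped lid

TASK

Load the sample chamber: stand the samples that are on the bench upright in their pockets, one after another in pocket order: amber bottle in pocket 1 (one dot, left end), then clear bottle in 2, squat jar in 3, beaker in 4; if one is missing, leave its pocket empty. Then shut the rebated lid leaf (the left one) fully first and the flanged leaf last, so that its flange laps over the rebate and both lie flush. Finally turn the dial until its pointer points at the raised mark on its box, and leave the timer, the tape roll and the petri dish where they are.

Things in the scene. Friction and masses are not known exactly. Their poses are not given: they have to be found in the camera images.
- chest: Sample chamber: white open-topped chest fixed to the bench, 150 (x) x 330 (y) x 140 mm high, walls 10 mm, inside 130 mm deep (x). Origin: centre of its underside; x away from the robot at yaw 0, y left, z up. Inside, four square pockets, 30 to 45 mm deep, in a row 76 mm apart along y, marked 1 to 4 by dots from left to right on the strip before each and on the chest's front
- pocket1 (a point): middle of the floor of pocket 1 (left end, +y), 70 x 70 mm and 45 deep, 8 mm above the bench; for the amber bottle
- pocket2 (a point): middle of the floor of pocket 2, 66 x 66 mm and 45 deep, 20 mm above the bench; for the clear bottle
- pocket3 (a point): middle of the raised floor of pocket 3, 64 x 64 mm and 40 deep, 48 mm above the bench; for the squat jar
- pocket4 (a point): middle of the raised floor of pocket 4 (right end, -y), 60 x 60 mm and 30 deep, 58 mm above the bench; for the beaker
- rebated_leaf (a joint): angle of the left lid leaf: 0 = shut flat on the rim, grows as it opens, up to 1.95 rad (starts at 1.55 to 1.8: upright or leaning outward). Aluminium panel 150 x 173 mm, 12 mm thick; the last 18 mm at its free edge are only the lower 5.5 mm (the rebate). Must be shut first: once the other leaf is down, this one cannot go home. It stays where it is left; about 2 N at the edge moves it
- rebated_leaf_hinge (a point): midpoint of the left leaf's hinge line: outer top edge of the chest's left wall, 140 mm above the bench; the line runs along the chest's x. Shut, the leaf's underside is level with this point and its outer (upper) face 12 mm above. A bar handle, 70 mm long along the hinge direction, stands 20 mm off the outer face, 90 mm from the hinge
- rebated_leaf_edge (a point): middle of the left leaf's free edge, 173 mm from the hinge
- flanged_leaf (a joint): angle of the right lid leaf: 0 = shut flat, grows as it opens, up to 1.95 rad (starts at 1.55 to 1.8). As the left leaf, but the last 17 mm at its free edge are only the upper 5.5 mm thick (the flange), which laps over the left leaf's rebate; shut last. Same stiff hinge and bar handle
- flanged_leaf_hinge (a point): midpoint of the right leaf's hinge line, on the outer top edge of the chest's right wall, 140 mm above the bench
- flanged_leaf_edge (a point): middle of the right leaf's free edge, 172 mm from the hinge
- dial_box: grey box 100 x 100 x 40 mm fixed to the bench at the right, behind the samples, with the dial on top; origin: centre of its underside. (A white foam box, 280 mm high, stands behind, between the dial box and the chest; its front runs from about x 0.55, y 0.05 to x 0.62, y -0.29)
- dial (a joint): angle of the black dial, 0 to 2.6 rad, growing clockwise seen from above; at 1.571 its pointer points at the raised mark. Light friction, stays where it is left
- dial_grip (a point): on the dial's vertical axis, 65 mm above the bench: middle of the height of its bar grip, 50 mm long, 14 mm wide, 26 mm high (52 to 75 mm above the bench is free to grip), standing on a disc of 56 mm diameter
- dial_pointer (a point): tip of the dial's pointer, at one end of the bar (the end with the white line), 34 mm from the axis
- dial_mark (a point): the small raised dark mark on the box's top, 40 mm from the dial's axis towards the box's far (+x) side
- amber_bottle: brown glass bottle, 60 mm diameter, 120 mm high; screw cap 39 mm diameter from 85 to 119 mm; up to 0.7 kg. Origin: centre of its underside, z along its axis
- clear_bottle: clear glass bottle, 56 mm diameter, 106 mm high; cap 37 mm diameter from 76 to 106 mm; up to 0.65 kg. Origin: centre of its underside, z along its axis
- squat_jar: straight-sided white plastic jar, 54 mm diameter, 80 mm high, lid seam at 56 mm. Origin: centre of its underside, z along its axis
- glass_beaker: open glass beaker, 50 mm diameter, 68 mm high. Origin: centre of its underside, z along its axis
- bench_timer: white timer 58 x 66 x 18 mm lying behind the chest, a bystander; origin under its centre
- tape: tape roll 100 x 98 x 25 mm lying flat at the right, a bystander; origin under its centre
- petri_dish: petri dish 62 mm diameter, 16 mm high, behind the chest, a bystander; origin under its centre
Mind the look-alikes: they are no part of the job. Leave any yellow look-alike of the amber_bottle alone.

How it is judged:
By the outcome, as a careful person would: the job done as asked, in the order asked, and still so for the second after the job is handed in, with the robot touching nothing.
Of amber_bottle, clear_bottle, squat_jar, glass_beaker only 3 to 4 are there at a start; the rules pass over those that are not, and their reading is None.
At some moment in a run one of amber_bottle, clear_bottle, squat_jar, glass_beaker may be knocked a few centimetres aside while the robot is not near it.
It also fails if it takes over 210 s, if anything falls off the work surface, if the arm or the gripper's body presses on something with over 40 N, if the wrist force passes 120 N, or if a joint passes its speed limit or range.

ROBOT

A 7-joint arm with a two-finger parallel gripper is mounted at the origin on a cart in front of the work surface, level with it; the furniture and walls round the work are solid. World frame = base frame: x ahead of the robot, y to its left, z up, the work surface at z = 0. Lengths are in m, angles in degrees, forces in N, time in s.
With the tool pointing down it reaches from about 0.425 to 0.875 m from the base axis. Payload 4.7 kg.
Tool frame: the origin (TCP) lies midway between the tips of the shut fingers; the grasp point (between the pads) lies 19 mm behind it; z points along the fingers, y is the line along which they close (so a half turn about z gives the same grasp; the last joint's range is limited). The gripper opens to 87 mm and grips with 3 to 60 N. Pads are 19 mm wide; open, the fingers measure 117 mm over their backs; the gripper's body (75 mm by 190 mm) begins 51 mm behind the grasp point.
Start: joints at [77.584, 18.392, -4.016, 83.108, 1.295, 78.541, -3.26], TCP at [0.149, -0.633, 0.223] pointing down, gripper open.
Joint ranges: [-163.93, 163.93], [-17.29, 119.83], [-79.2, 71.16], [3.27, 140.29], [-89.18, 269.18], [5.43, 117.66], [-154.24, 154.24]. Speed limits (degrees/s): [147.25, 147.25, 180, 180, 180, 180, 180].

INTERFACE

Orientations are given as [roll, pitch, yaw] about the fixed x, y, z axes, in that order (R = Rz(yaw) Ry(pitch) Rx(roll)).
In Python, from cell import env gives the robot as it stands. The module is installed in compiled form; this text tells all that it offers.
- The arm moves only by the tool step_arm, never from a script. Its argument "rows" is a list of rows, each an object with "angular": the turn, a rotation vector about the tool's x, y, z in units of pi rad (1.0 is pi rad), a list of three; "slide": the shift along the tool's x, y, z in units of 500 mm (1.0 is 500 mm), a list of three; "jaw": the opening, from 0 (shut) to 1 (fully open). A call has 1 to 10 rows; each row shifts and turns the commanded pose from where the row before left it, along the tool's axes as they then stand; what a row does not reach is not made up. A row lasts 1/8 s, in which the tool goes at most 62.5 mm and 10.7 degrees, less where a joint would pass 70% of its speed; a pose out of reach is approached as far as the arm can. A call with a number of a shift or a turn outside -1 to 1 is refused whole. A call with a gripper value outside its range is refused whole. The fingers move at their own pace and stop on an object; "newtons" is the grip in N (left out, the last holds). Time passes only in rows, so rows that do not move let the fingers close. It gives the time, the measured TCP pose, the force, the opening and the grip force at its end, in the units of the state.
- env.get_obs(): the state, without advancing time (a new reading comes with each control period).
- env.read_camera(name): name is "scene" or "top" or "wrist"; returns the picture (400x640x3 uint8, red, green, blue); there is no depth.
- env.camera_info(name): a dict with "fx", "fy", "cx", "cy" (pixels), "R" (3x3) and "t" (3): a world point X has camera coordinates R X + t. Camera axes: x right, y down, z forward; pixel columns grow to the right and rows downward; lengths in m; the calibration is good to about 2 mm. A picture is of the moment at which its call begins: read the wrist's pose just before it. camera_info takes no time and is no camera call; for the wrist camera it gives the pose at the moment of the call.
- env.sign_off(): hands the job in; it is judged then, once.
The state is a dict: "time_s": time; "qpos": joint angles; "joint_velocities": joint speeds; "effort": joint torques, N m; "tool_pos": TCP position; "tool_rot": TCP orientation; "force": force on the tool from outside, world axes, zero at the start; "wrist_torque": the same for the moment, N m; "grip_width": finger opening in m; "grasp_force": force on a finger pad.
Only numpy, scipy, OpenCV 4.12 (cv2) and the standard library are available. Lean on these libraries where they do the work, as an engineer would, in place of code of your own. Each camera call takes 0.05 s, during which the arm holds its last target. There are 200 camera calls.

## Working session

There is one attempt and no reset: what is moved stays moved. The work goes in short steps, Python scripts to look and compute and a tool call to move; the robot and the scene stay as the last step left them, time stands still between calls to the robot, and variables do not carry over. Pictures are saved under pics/ and viewed, at most 14 in all, crops included, and the job is handed in when it is done.

Besides the shell and the picture viewer there is one more tool, called after "Request:" as a command line: name --argument value ..., lists and objects as JSON in quotes. step_arm: Moves the arm, as the interface text tells. Shifts and turns lie within -1 to 1; 1 stands for 500 mm of shift or pi rad of turn. Its arguments: {"type":"object","properties":{"rows":{"type":"array"},"newtons":{"type":"number"}},"required":["rows"]}

```bash
mkdir -p pics
cat > h.py <<'E'
import numpy as np, cv2
from cell import env
from scipy.spatial.transform import Rotation as Ro
def snap(n,f):
    ci=env.camera_info(n); im=env.read_camera(n); cv2.imwrite(f'pics/{f}.png',im[:,:,::-1]); return im,ci
def ray(ci,u,v,z):
    R=np.array(ci['R']);t=np.array(ci['t']);d=R.T@np.array([(u-ci['cx'])/ci['fx'],(v-ci['cy'])/ci['fy'],1]);c=-R.T@t
    return c+d*(z-c[2])/d[2]
def proj(ci,X):
    p=np.array(ci['R'])@np.array(X)+np.array(ci['t']);return ci['fx']*p[0]/p[2]+ci['cx'],ci['fy']*p[1]/p[2]+ci['cy']
E
python3 - <<'E'
from h import *
print(env.get_obs())
for n in('scene','top'):
    im,ci=snap(n,n+'0'); print(n,ci, -np.array(ci['R']).T@ci['t'])
E
```

```text
{'time_s': 0.0, 'qpos': array([77.58489181, 18.43911017, -4.01366237, 83.17310714,  1.29369781,
       78.54079299, -3.26011721]), 'joint_velocities': array([-0.06812659, -0.05644763, -0.0087663 ,  0.03030171, -0.05291213,
       -0.00414348, -0.03732868]), 'effort': array([ 3.74094925e-04, -4.91282523e+01, -4.03197370e-01, -3.12528276e+01,
       -6.37278683e-02,  4.34586941e-02,  1.87533419e-04]), 'tool_pos': array([ 0.14849709, -0.63225553,  0.2214764 ]), 'tool_rot': array([-1.79892149e+02,  4.98666605e-03,  1.32226719e+01]), 'force': array([-0.54270949, -0.50563587, -0.52916259]), 'wrist_torque': array([0.00703466, 0.04869039, 0.04426996]), 'grasp_force': 0.0, 'grip_width': 0.08678385493776945}
scene {'fx': 468.4267131591827, 'fy': 468.4267131591827, 'cx': 321.7117732300259, 'cy': 200.18945691818334, 'R': array([[-0.66695445, -0.74508375,  0.00468774],
       [-0.57101989,  0.50708102, -0.64560447],
       [ 0.47865233, -0.43326556, -0.76365758]]), 't': array([0.35663797, 0.40703951, 1.36796016])} [-0.18448838  0.65201317  1.30576784]
top {'fx': 488.0435790867453, 'fy': 488.0435790867453, 'cx': 314.0364605628238, 'cy': 195.2142750620936, 'R': array([[ 0.00717773, -0.99997349, -0.00122559],
       [-0.98951695, -0.00692588, -0.14425059],
       [ 0.14423828,  0.00224813, -0.98954043]]), 't': array([-0.05755788,  0.5826275 ,  1.68929602])} [ 0.33327177 -0.0573189   1.75560053]
```

View pics/scene0.png

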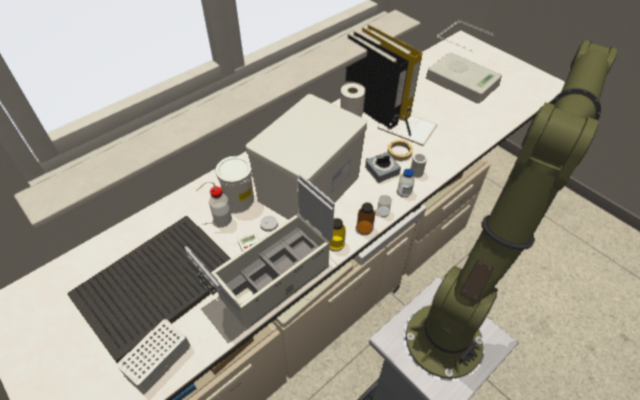

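View pics/top0.png

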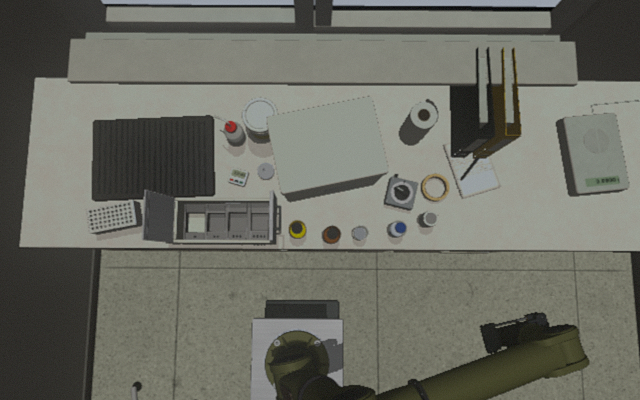

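Run:
```python
from h import *
a=cv2.imread('pics/top0.png')[155:260,130:470]; b=cv2.imread('pics/scene0.png')[130:320,180:450]
a=cv2.resize(a,None,fx=2.35,fy=2.35,interpolation=cv2.INTER_CUBIC); 
cv2.imwrite('pics/a.png',a)
b=cv2.resize(b,None,fx=2.95,fy=2.95,interpolation=cv2.INTER_CUBIC); cv2.imwrite('pics/b.png',b)
ct=env.camera_info('top')
for u,v,z in[(297,229,.12),(331,233,.12),(360,232,.07),(397,228,.106),(428,219,.08),(401,192,.06)]:print(u,v,ray(ct,u,v,z))
```

```text
297 229 [0.45680143 0.00269841 0.12      ]
331 233 [ 0.44420733 -0.11132742  0.12      ]
360 232 [ 0.45175838 -0.21307131  0.07      ]
397 228 [ 0.46363825 -0.33494515  0.106     ]
428 219 [ 0.49747458 -0.44660183  0.08      ]
401 192 [ 0.59397878 -0.35893282  0.06      ]
```

View pics/a.png

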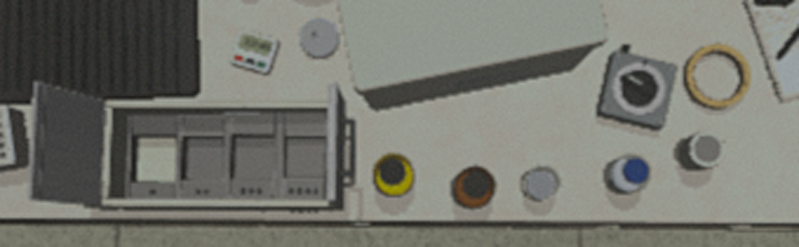

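View pics/b.png

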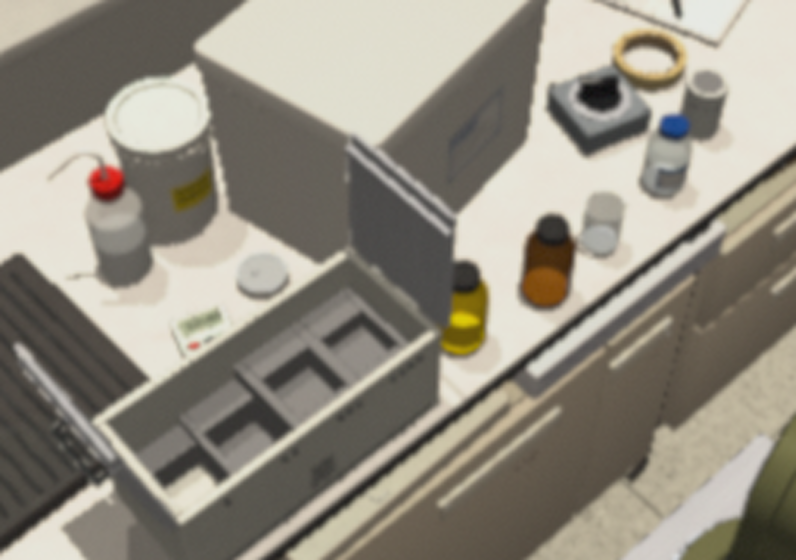

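The top view shows the chest at left, with pocket 1's floor white. Yellow look-alike at (297,229), amber (331,233), beaker (360,232), clear bottle with the blue cap (397,228), an unclear grey cylinder, maybe the jar, at (428,219), dial (401,192). I'll check that cylinder with the wrist camera.

Request:
step_arm --rows '[{"angular": [0,0,-0.0533],"slide": [0,0,-0.05],"jaw": 1},{"angular": [0,0,-0.0533],"slide": [0,0,-0.05],"jaw": 1},{"angular": [0,0,-0.0533],"slide": [0,0,-0.05],"jaw": 1},{"angular": [0,0,-0.0533],"slide": [0,0,-0.05],"jaw": 1},{"angular": [0,0,-0.0533],"slide": [0,0,-0.05],"jaw": 1},{"angular": [0,0,-0.0533],"slide": [0,0,-0.05],"jaw": 1},{"angular": [0,0,-0.0533],"slide": [0,0,-0.05],"jaw": 1},{"angular": [0,0,-0.0536],"slide": [0,0,-0.05],"jaw": 1},{"angular": [0,0,0],"slide": [0,0,0],"jaw": 1}]' --newtons 25

```text
time_s: 1.23
tool_pos: [0.1489, -0.6333, 0.4241]
tool_rot: [179.9, 0.2, 89.9]
force: [0.5, -0.2, 0.5]
grip_width: 0.087
grasp_force: 0.0
```

Request:
step_arm --rows '[{"angular": [0,0,0],"slide": [0.072,0.08,0],"jaw": 1},{"angular": [0,0,0],"slide": [0.072,0.08,0],"jaw": 1},{"angular": [0,0,0],"slide": [0.072,0.08,0],"jaw": 1},{"angular": [0,0,0],"slide": [0.072,0.08,0],"jaw": 1},{"angular": [0,0,0],"slide": [0.072,0.08,0],"jaw": 1},{"angular": [0,0,0],"slide": [0.072,0.08,0],"jaw": 1},{"angular": [0,0,0],"slide": [0.072,0.08,0],"jaw": 1},{"angular": [0,0,0],"slide": [0,0,0],"jaw": 1},{"angular": [0,0,0],"slide": [0,0,0],"jaw": 1}]'

```text
time_s: 2.35
tool_pos: [0.4279, -0.3809, 0.4212]
tool_rot: [-179.9, -0.0, 89.9]
force: [-0.7, -1.0, -0.2]
grip_width: 0.0872
grasp_force: 0.0
```

Run:
```python
from h import *
o=env.get_obs();print(o['tool_pos'],o['tool_rot'],o['qpos'])
im,ci=snap('wrist','w0');R=np.array(ci['R']);print(ci['fx'],ci['cx'],ci['cy'],-R.T@ci['t'],R)
for p in[(0,0),(640,0),(0,400),(640,400)]:print(p,ray(ci,*p,0.05)[:2])
```

```text
[ 0.42788692 -0.38089504  0.42118076] [-1.79880976e+02 -3.48399786e-02  8.99010771e+01] [ 61.13509806   9.57377051 -26.31382498  72.42314744   4.32201429
  99.07180391  35.71434154]
325.90868778455604 313.08092802122263 198.23414528361627 [ 0.42832163 -0.31438551  0.58360534] [[ 0.99999367 -0.00216133 -0.00282766]
 [-0.00140708 -0.96985017  0.2436979 ]
 [-0.00326911 -0.24369238 -0.96984707]]
(0, 0) [-0.03241489 -0.14775547]
(640, 0) [ 0.90469095 -0.15060139]
(0, 400) [-0.20236998 -0.86484199]
(640, 400) [ 1.07694464 -0.86387852]
```

View pics/w0.png

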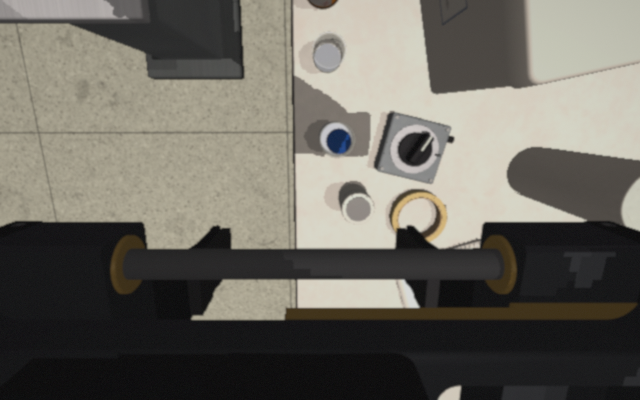

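```bash
cat >> h.py <<'E'
def tri(obs):
    A=[];b=[]
    for ci,u,v in obs:
        R=np.array(ci['R']);t=np.array(ci['t']);d=R.T@np.array([(u-ci['cx'])/ci['fx'],(v-ci['cy'])/ci['fy'],1]);d/=np.linalg.norm(d);c=-R.T@t
        P=np.eye(3)-np.outer(d,d);A.append(P);b.append(P@c)
    A=np.vstack(A);b=np.hstack(b);x,r,_,_=np.linalg.lstsq(A,b,rcond=None);return x,np.sqrt(r)
E
python3 - <<'E'
from h import *
s,t,w=[env.camera_info(n) for n in('scene','top','wrist')]
A=lambda u,v:(130+u/2.35,155+v/2.35); B=lambda u,v:(180+u/2.95,130+v/2.95)
print('jar',tri([(s,*B(708,82)),(t,*A(704,150)),(w,357,208)]))
print('clear',tri([(s,*B(675,126)),(t,*A(636,170)),(w,341,141)]))
print('beaker',tri([(s,*B(606,202)),(t,*A(541,181)),(w,328,53)]))
print('dial',tri([(s,*B(600,85)),(t,*A(640,86)),(w,416,148)]))
print('amber',tri([(s,*B(553,228)),(t,*A(475,184))]))
for (u,v) in[(104,103),(340,103),(104,208),(340,208),(128,205)]:print('chest rim',ray(t,*A(u,v),.14))
for (u,v) in[(98,422),(180,517),(438,340),(340,255)]:print('chest rim s',ray(s,*B(u,v),.14))
a=cv2.imread('pics/w0.png')[0:240,280:470];cv2.imwrite('pics/w0c.png',cv2.resize(a,None,fx=2.5,fy=2.5,interpolation=cv2.INTER_CUBIC))
E
```

```text
jar (array([ 0.49714782, -0.45586736,  0.07770758]), array([0.00457494]))
clear (array([ 0.46607525, -0.35082622,  0.09516688]), array([0.00384007]))
beaker (array([ 0.45056319, -0.2202216 ,  0.06545222]), array([0.00804274]))
dial (array([ 0.59348554, -0.36442029,  0.0593742 ]), array([0.00368613]))
amber (array([ 0.4422738 , -0.11650381,  0.11204439]), array([0.00264207]))
chest rim [0.55328204 0.41353109 0.14      ]
chest rim [0.55563508 0.07779027 0.14      ]
chest rim [0.40453263 0.40631351 0.14      ]
chest rim [0.40689208 0.07499198 0.14      ]
chest rim [0.40896824 0.37280309 0.14      ]
chest rim s [0.54893744 0.40701349 0.14      ]
chest rim s [0.41228903 0.40690658 0.14      ]
chest rim s [0.4001443  0.09399335 0.14      ]
chest rim s [0.55162165 0.09814372 0.14      ]
```

View pics/w0c.png

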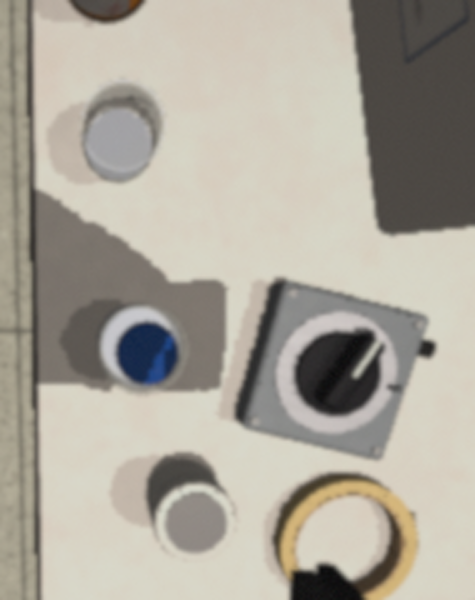

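Request:
step_arm --rows '[{"angular": [0,0,0],"slide": [0.088,0.005,0.057],"jaw": 1},{"angular": [0,0,0],"slide": [0.088,0.005,0.057],"jaw": 1},{"angular": [0,0,0],"slide": [0.088,0.005,0.057],"jaw": 1},{"angular": [0,0,0],"slide": [0.088,0.005,0.057],"jaw": 1},{"angular": [0,0,0],"slide": [0.088,0.005,0.057],"jaw": 1},{"angular": [0,0,0],"slide": [0.088,0.005,0.057],"jaw": 1},{"angular": [0,0,0],"slide": [0,0,0],"jaw": 1},{"angular": [0,0,0],"slide": [0,0,0],"jaw": 1}]'

```text
time_s: 3.4
tool_pos: [0.443, -0.1185, 0.2516]
tool_rot: [180.0, 0.0, 89.8]
force: [-0.2, -0.6, 0.0]
grip_width: 0.087
grasp_force: 0.0
```

```bash
cat >> h.py <<'E'
def pose():
    o=env.get_obs();return np.round(o['tool_pos'],4),np.round(o['tool_rot'],2)
def crop(im,f,r0,r1,c0,c1,k):
    cv2.imwrite(f'pics/{f}.png',cv2.resize(im[r0:r1,c0:c1,::-1],None,fx=k,fy=k,interpolation=cv2.INTER_CUBIC))
E
python3 - <<'E'
from h import *
print(pose(),env.get_obs()['time_s'])
im,ci=snap('wrist','w1')
E
```

```text
(array([ 0.443 , -0.1185,  0.2516]), array([1.800e+02, 5.000e-02, 8.984e+01])) 3.4
```

View pics/w1.png

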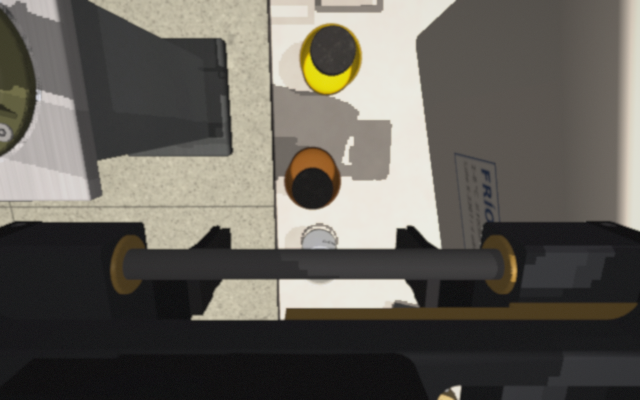

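Run:
```python
from h import *
ci=env.camera_info('wrist');im=cv2.imread('pics/w1.png');g=im.max(2)
def fit(m,r0,r1,c0,c1):
    k=np.zeros_like(m);k[r0:r1,c0:c1]=m[r0:r1,c0:c1]
    cs=cv2.findContours(k,cv2.RETR_EXTERNAL,cv2.CHAIN_APPROX_NONE)[0];c=max(cs,key=cv2.contourArea);return cv2.fitEllipse(c)
m=(g<60).astype(np.uint8)*255
e=fit(m,160,215,280,345);print(e,ray(ci,*e[0],.119))
h=(im[:,:,2].astype(int)-im[:,:,0]>50).astype(np.uint8)*255
e=fit(h,140,215,270,350);print(e)
print(ray(ci,332,50,.12))
```

```text
((312.0840759277344, 188.14498901367188), (38.93727111816406, 41.545066833496094), 88.86116027832031) [ 0.44216727 -0.11702174  0.119     ]
((312.284423828125, 181.8380889892578), (49.734657287597656, 64.60057067871094), 0.7372147440910339)
[0.45935132 0.00125084 0.12      ]
```

Request:
step_arm --rows '[{"angular": [0,0,0],"slide": [0.003,-0.002,0.09],"jaw": 1},{"angular": [0,0,0],"slide": [0,0,0.09],"jaw": 1},{"angular": [0,0,0],"slide": [0,0,0.09],"jaw": 1},{"angular": [0,0,0],"slide": [0,0,0.067],"jaw": 1},{"angular": [0,0,0],"slide": [0,0,0],"jaw": 1},{"angular": [0,0,0],"slide": [0,0,0],"jaw": 0.3},{"angular": [0,0,0],"slide": [0,0,0],"jaw": 0.3},{"angular": [0,0,0],"slide": [0,0,0],"jaw": 0.3},{"angular": [0,0,0],"slide": [0,0,0],"jaw": 0.3}]' --newtons 40

```text
time_s: 4.58
tool_pos: [0.4423, -0.1155, 0.0837]
tool_rot: [-180.0, 0.1, 90.0]
force: [-2.8, 0.3, 4.9]
grip_width: 0.0571
grasp_force: 40.0
```

Request:
step_arm --rows '[{"angular": [0,0,0],"slide": [0,0,0],"jaw": 0.8},{"angular": [0,0,0],"slide": [0,0,0],"jaw": 0.8},{"angular": [0,0,0],"slide": [-0.002,0,-0.01],"jaw": 0.8},{"angular": [0,0,0],"slide": [0,0,-0.01],"jaw": 0.8},{"angular": [0,0,0],"slide": [0,0,0],"jaw": 0.3},{"angular": [0,0,0],"slide": [0,0,0],"jaw": 0.3},{"angular": [0,0,0],"slide": [0,0,0],"jaw": 0.3},{"angular": [0,0,0],"slide": [0,0,0],"jaw": 0.3},{"angular": [0,0,0],"slide": [0,0,0],"jaw": 0.3}]' --newtons 40

```text
time_s: 5.7
tool_pos: [0.4422, -0.1161, 0.0929]
tool_rot: [-180.0, -0.0, 90.0]
force: [-0.4, -0.4, -0.6]
grip_width: 0.0383
grasp_force: 40.0
```

Request:
step_arm --rows '[{"angular": [0,0,0],"slide": [0,0,-0.06],"jaw": 0.3},{"angular": [0,0,0],"slide": [0,0,-0.11],"jaw": 0.3},{"angular": [0,0,0],"slide": [0,0,-0.11],"jaw": 0.3},{"angular": [0,0,0],"slide": [0,0.02,-0.11],"jaw": 0.3},{"angular": [0,0,0],"slide": [0,0.02,-0.11],"jaw": 0.3},{"angular": [0,0,0],"slide": [0,0.02,-0.11],"jaw": 0.3},{"angular": [0,0,0],"slide": [0,0.02,-0.08],"jaw": 0.3},{"angular": [0,0,0],"slide": [0,0,0],"jaw": 0.3}]'

```text
time_s: 6.7
tool_pos: [0.4837, -0.116, 0.4393]
tool_rot: [179.8, -0.0, 90.1]
force: [0.8, 0.6, -6.4]
grip_width: 0.038
grasp_force: 40.0
```

Request:
step_arm --rows '[{"angular": [0,0,0],"slide": [0.1,0,0],"jaw": 0.3},{"angular": [0,0,0],"slide": [0.1,0,0],"jaw": 0.3},{"angular": [0,0,0],"slide": [0.1,0,0],"jaw": 0.3},{"angular": [0,0,0],"slide": [0.1,0,0],"jaw": 0.3},{"angular": [0,0,0],"slide": [0.1,0,0],"jaw": 0.3},{"angular": [0,0,0],"slide": [0.1,0,0],"jaw": 0.3},{"angular": [0,0,0],"slide": [0.05,0,0],"jaw": 0.3},{"angular": [0,0,0],"slide": [0,0,0],"jaw": 0.3},{"angular": [0,0,0],"slide": [0,0,0],"jaw": 0.3}]'

```text
time_s: 7.82
tool_pos: [0.4819, 0.2075, 0.436]
tool_rot: [-179.8, 0.1, 90.0]
force: [0.0, -1.1, -6.5]
grip_width: 0.0384
grasp_force: 40.0
```

Run:
```python
from h import *
print(pose(),env.get_obs()['grip_width'])
im,ci=snap('wrist','w2')
np.save('w2.npy',ci,allow_pickle=True)
```

```text
(array([0.4819, 0.2075, 0.436 ]), array([-1.7983e+02,  1.4000e-01,  8.9980e+01])) 0.03837705317360283
```

View pics/w2.png

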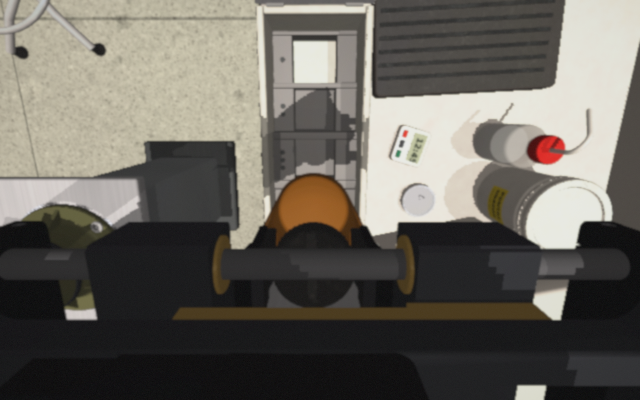

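Run:
```python
from h import *
ci=np.load('w2.npy',allow_pickle=True).item();im=cv2.imread('pics/w2.png');g=cv2.cvtColor(im,cv2.COLOR_BGR2GRAY).astype(int)
for r in(20,50,90,130):
    print(r,list(g[r,254:278]),list(g[r,355:378]))
print('row60 floor',list(g[60,286:342]))
print('col314',list(g[0:145:1,314]))
print('col345',list(g[0:145:1,345]))
for c in((294,38),(335,38),(294,82),(335,82)):print(ray(ci,*c,.008))
```

```text
20 [np.int64(172), np.int64(173), np.int64(188), np.int64(212), np.int64(224), np.int64(228), np.int64(228), np.int64(223), np.int64(204), np.int64(160), np.int64(108), np.int64(88), np.int64(87), np.int64(83), np.int64(81), np.int64(81), np.int64(79), np.int64(80), np.int64(81), np.int64(80), np.int64(81), np.int64(81), np.int64(82), np.int64(82)] [np.int64(82), np.int64(82), np.int64(81), np.int64(82), np.int64(80), np.int64(81), np.int64(79), np.int64(77), np.int64(77), np.int64(87), np.int64(123), np.int64(174), np.int64(213), np.int64(226), np.int64(229), np.int64(227), np.int64(220), np.int64(197), np.int64(146), np.int64(84), np.int64(61), np.int64(71), np.int64(78)]
50 [np.int64(172), np.int64(175), np.int64(161), np.int64(167), np.int64(208), np.int64(225), np.int64(230), np.int64(230), np.int64(228), np.int64(214), np.int64(170), np.int64(114), np.int64(92), np.int64(89), np.int64(89), np.int64(88), np.int64(88), np.int64(91), np.int64(105), np.int64(134), np.int64(155), np.int64(160), np.int64(160), np.int64(160)] [np.int64(132), np.int64(111), np.int64(86), np.int64(77), 
[... 6191 characters left out ...]
(144), np.int64(145), np.int64(144), np.int64(144), np.int64(145), np.int64(144), np.int64(145), np.int64(142), np.int64(124), np.int64(87), np.int64(69), np.int64(67), np.int64(68), np.int64(67), np.int64(66), np.int64(67), np.int64(66), np.int64(67), np.int64(67), np.int64(66), np.int64(66), np.int64(66), np.int64(67), np.int64(66), np.int64(66), np.int64(63), np.int64(63), np.int64(75), np.int64(88), np.int64(89), np.int64(88), np.int64(88), np.int64(87), np.int64(79), np.int64(75), np.int64(84), np.int64(88), np.int64(89), np.int64(87), np.int64(85)]
[0.44852599 0.39896809 0.008     ]
[0.51661778 0.39886015 0.008     ]
[0.44747231 0.32982489 0.008     ]
[0.51770913 0.32974442 0.008     ]
```

Run:
```python
from h import *
ci=np.load('w2.npy',allow_pickle=True).item()
for u,v in((263.2,20),(264.4,50),(266,90),(365.3,20),(364.3,50),(363,90),(314,13),(345,12.9)):print('rim',u,v,ray(ci,u,v,.14)[:2].round(4))
for u,v in((293.4,60),(335.2,60),(314,40.3)):print('floor',ray(ci,u,v,.008)[:2].round(4))
for u,v in((273,50),(273,90),(355.5,50),(355.5,90)):print('lip',ray(ci,u,v,.053)[:2].round(4))
for u,v in((314,34.5),(314,81.8),(314,87.5),(314,129)):print('lip',ray(ci,u,v,.053)[:2].round(4),ray(ci,u,v,.065)[:2].round(4))
```

```text
rim 263.2 20 [0.4172 0.3922]
rim 264.4 50 [0.4174 0.3569]
rim 266 90 [0.4176 0.3074]
rim 365.3 20 [0.5472 0.392 ]
rim 364.3 50 [0.5472 0.3567]
rim 363 90 [0.5474 0.3072]
rim 314 13 [0.4819 0.4002]
rim 345 12.9 [0.5212 0.4002]
floor [0.447  0.3649]
floor [0.5175 0.3648]
floor [0.4817 0.3954]
lip [0.4183 0.3725]
lip [0.4165 0.3136]
lip [0.546  0.3723]
lip [0.5478 0.3135]
lip [0.4818 0.3943] [0.4818 0.3917]
lip [0.4818 0.3259] [0.4818 0.3247]
lip [0.4818 0.3173] [0.4818 0.3164]
lip [0.4818 0.2528] [0.4818 0.2532]
```

Request:
step_arm --rows '[{"angular": [0,0,0],"slide": [0.102,0,0],"jaw": 0.3},{"angular": [0,0,0],"slide": [0.102,0,0],"jaw": 0.3},{"angular": [0,0,0],"slide": [0.102,0,0],"jaw": 0.3},{"angular": [0,0,0],"slide": [0,0,0],"jaw": 0.3},{"angular": [0,0,0],"slide": [0,0,0.1],"jaw": 0.3},{"angular": [0,0,0],"slide": [0,0,0.1],"jaw": 0.3},{"angular": [0,0,0],"slide": [0,0,0.1],"jaw": 0.3},{"angular": [0,0,0],"slide": [0,0,0.1],"jaw": 0.3},{"angular": [0,0,0],"slide": [0,0,0.06],"jaw": 0.3},{"angular": [0,0,0],"slide": [0,0,0],"jaw": 0.3}]'

```text
time_s: 9.12
tool_pos: [0.482, 0.3579, 0.2048]
tool_rot: [-179.7, 0.3, 89.9]
force: [0.4, -0.8, -5.3]
grip_width: 0.0385
grasp_force: 40.0
```

Request:
step_arm --rows '[{"angular": [0,0,0],"slide": [0.005,0,0.05],"jaw": 0.3},{"angular": [0,0,0],"slide": [0,0,0.05],"jaw": 0.3},{"angular": [0,0,0],"slide": [0,0,0.04],"jaw": 0.3},{"angular": [0,0,0],"slide": [0,0,0.03],"jaw": 0.3},{"angular": [0,0,0],"slide": [0,0,0.02],"jaw": 0.3},{"angular": [0,0,0],"slide": [0,0,0.008],"jaw": 0.3},{"angular": [0,0,0],"slide": [0,0,0],"jaw": 0.3},{"angular": [0,0,0],"slide": [0,0,0],"jaw": 0.3}]'

```text
time_s: 10.12
tool_pos: [0.4825, 0.3648, 0.1097]
tool_rot: [179.9, -0.0, 90.0]
force: [-0.2, -0.7, -6.3]
grip_width: 0.0384
grasp_force: 40.0
```

Request:
step_arm --rows '[{"angular": [0,0,0],"slide": [-0.004,0,0.006],"jaw": 0.3},{"angular": [0,0,0],"slide": [0,0,0.006],"jaw": 0.3},{"angular": [0,0,0],"slide": [0,0,0],"jaw": 0.3},{"angular": [0,0,0],"slide": [0,0,0],"jaw": 0.3}]'

```text
time_s: 10.62
tool_pos: [0.4821, 0.3624, 0.103]
tool_rot: [-180.0, -0.0, 90.0]
force: [-0.2, -0.9, -6.2]
grip_width: 0.0383
grasp_force: 40.0
```

Request:
step_arm --rows '[{"angular": [0,0,0],"slide": [0,0,0.003],"jaw": 0.3},{"angular": [0,0,0],"slide": [0,0,0],"jaw": 0.7},{"angular": [0,0,0],"slide": [0,0,0],"jaw": 0.7},{"angular": [0,0,0],"slide": [0,0,0],"jaw": 0.7},{"angular": [0,0,0],"slide": [0,0,-0.04],"jaw": 0.7},{"angular": [0,0,0],"slide": [0,0,-0.1],"jaw": 0.7},{"angular": [0,0,0],"slide": [0,0,-0.12],"jaw": 1},{"angular": [0,0,0],"slide": [0,0,-0.12],"jaw": 1},{"angular": [0,0,0],"slide": [0,0,-0.12],"jaw": 1},{"angular": [0,0,0],"slide": [0,0,0],"jaw": 1}]'

```text
time_s: 11.88
tool_pos: [0.4827, 0.3649, 0.3584]
tool_rot: [179.5, -0.4, 90.1]
force: [-0.7, -0.1, -0.3]
grip_width: 0.0855
grasp_force: 0.0
```

```bash
cat >> h.py <<'E'
def fit(m,r0,r1,c0,c1):
    k=np.zeros(m.shape,np.uint8);k[r0:r1,c0:c1]=m[r0:r1,c0:c1]
    cs=cv2.findContours(k,cv2.RETR_EXTERNAL,cv2.CHAIN_APPROX_NONE)[0];c=max(cs,key=cv2.contourArea);return cv2.fitEllipse(c)
E
python3 - <<'E'
from h import *
print(pose());im,ci=snap('wrist','w3')
print(proj(ci,[.482,.36,.128]),proj(ci,[.482,.36,.1]))
h=(im[:,:,0].astype(int)-im[:,:,2]>50)
u,v=map(int,proj(ci,[.482,.36,.09]));e=fit(h*255,v-45,v+45,u-45,u+45);print('body',e,ray(ci,*e[0],.09))
u,v=map(int,proj(ci,[.482,.36,.128]));d=(im.max(2)<60)*255;e=fit(d,v-25,v+25,u-25,u+25);print('cap',e,ray(ci,*e[0],.127))
E
```

```text
(array([0.4827, 0.3649, 0.3584]), array([179.54,  -0.38,  90.07]))
(np.float64(311.31948582221213), np.float64(177.75099316655925)) (np.float64(311.2772373659178), np.float64(173.96346156402743))
body ((310.8812561035156, 171.5301513671875), (38.673728942871094, 46.810176849365234), 176.69580078125) [0.48149046 0.36161267 0.09      ]
cap ((311.0450744628906, 176.77696228027344), (29.478525161743164, 30.739152908325195), 83.54108428955078) [0.48166614 0.36103139 0.127     ]
```

Request:
step_arm --rows '[{"angular": [0,0,0],"slide": [-0.118,0,0],"jaw": 1},{"angular": [0,0,0],"slide": [-0.118,0,0],"jaw": 1},{"angular": [0,0,0],"slide": [-0.118,0,0],"jaw": 1},{"angular": [0,0,0],"slide": [-0.118,0,0],"jaw": 1},{"angular": [0,0,0],"slide": [-0.118,0,0],"jaw": 1},{"angular": [0,0,0],"slide": [-0.118,0,0],"jaw": 1},{"angular": [0,0,0],"slide": [-0.118,0,0],"jaw": 1},{"angular": [0,0,0],"slide": [-0.118,0,0],"jaw": 1}]'

```text
time_s: 12.92
tool_pos: [0.4814, -0.1114, 0.351]
tool_rot: [-179.9, 0.0, 90.0]
force: [1.1, -0.6, -0.0]
grip_width: 0.0869
grasp_force: 0.0
```

Request:
step_arm --rows '[{"angular": [0,0,0],"slide": [-0.11,-0.009,0.05],"jaw": 1},{"angular": [0,0,0],"slide": [-0.11,-0.009,0.05],"jaw": 1},{"angular": [0,0,0],"slide": [-0.11,-0.009,0.05],"jaw": 1},{"angular": [0,0,0],"slide": [-0.11,-0.009,0.05],"jaw": 1},{"angular": [0,0,0],"slide": [0,0,0],"jaw": 1},{"angular": [0,0,0],"slide": [0,0,0],"jaw": 1}]'

```text
time_s: 13.68
tool_pos: [0.4644, -0.3286, 0.2509]
tool_rot: [-180.0, -0.1, 90.1]
force: [0.0, 0.6, -0.4]
grip_width: 0.0868
grasp_force: 0.0
```

Run:
```python
from h import *
print(pose());im,ci=snap('wrist','w4')
b=(im[:,:,2].astype(int)-im[:,:,0]>40)*255
e=fit(b,60,240,230,400);print(e,ray(ci,*e[0],.106))
```

```text
(array([ 0.4644, -0.3286,  0.2509]), array([-1.7996e+02, -1.2000e-01,  9.0050e+01]))
((313.3895568847656, 210.67706298828125), (26.794239044189453, 34.879600524902344), 73.6207275390625) [ 0.46431426 -0.35167277  0.106     ]
```

View pics/w4.png

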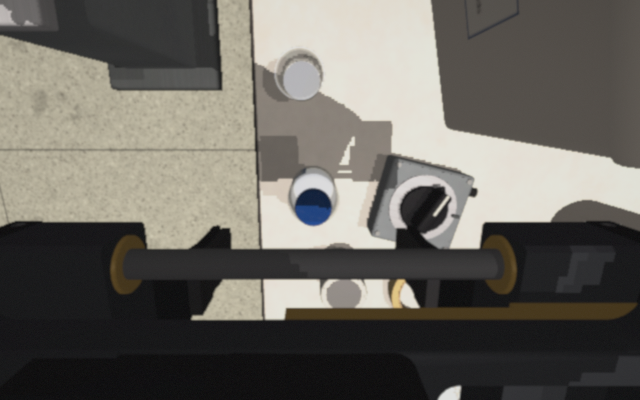

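Run:
```python
from h import *
im=cv2.imread('pics/w4.png')[:,:,::-1];ci=env.camera_info('wrist')
for t in(10,20,30):
    e=fit((im[:,:,2].astype(int)-im[:,:,0]>t)*255,160,235,280,345);print(t,e,ray(ci,*e[0],.106))
i=env.camera_info('top');print(i['t'])
```

```text
10 ((312.8779296875, 207.02133178710938), (35.99430465698242, 36.40449523925781), 170.9985809326172) [ 0.46463965 -0.34776378  0.106     ]
20 ((312.8290100097656, 207.40208435058594), (35.04707717895508, 35.26490783691406), 99.95486450195312) [ 0.46459234 -0.34815192  0.106     ]
30 ((312.7545471191406, 207.56619262695312), (34.4757194519043, 34.62235641479492), 120.84337615966797) [ 0.46451953 -0.34831939  0.106     ]
[-0.05755788  0.5826275   1.68929602]
```

Request:
step_arm --rows '[{"angular": [0,0,0],"slide": [-0.039,0,0],"jaw": 1},{"angular": [0,0,0],"slide": [0,0,0.09],"jaw": 1},{"angular": [0,0,0],"slide": [0,0,0.1],"jaw": 1},{"angular": [0,0,0],"slide": [0,0,0.09],"jaw": 1},{"angular": [0,0,0],"slide": [0,0,0.05],"jaw": 1},{"angular": [0,0,0],"slide": [0,0,0],"jaw": 0.3},{"angular": [0,0,0],"slide": [0,0,0],"jaw": 0.3},{"angular": [0,0,0],"slide": [0,0,0],"jaw": 0.3},{"angular": [0,0,0],"slide": [0,0,0],"jaw": 0.3},{"angular": [0,0,0],"slide": [0,0,0],"jaw": 0.3}]' --newtons 40

```text
time_s: 14.98
tool_pos: [0.4647, -0.3494, 0.0871]
tool_rot: [180.0, 0.1, 90.0]
force: [0.4, 0.2, -0.0]
grip_width: 0.0448
grasp_force: 0.0
```

Request:
step_arm --rows '[{"angular": [0,0,0],"slide": [0,0,0],"jaw": 0.3},{"angular": [0,0,0],"slide": [0,0,0],"jaw": 0.3},{"angular": [0,0,0],"slide": [0,0,-0.06],"jaw": 0.3},{"angular": [0,0,0],"slide": [0,0,-0.11],"jaw": 0.3},{"angular": [0,0,0],"slide": [0,0,-0.11],"jaw": 0.3},{"angular": [0,0,0],"slide": [0,0,-0.11],"jaw": 0.3},{"angular": [0,0,0],"slide": [0,0,-0.11],"jaw": 0.3},{"angular": [0,0,0],"slide": [0,0,-0.11],"jaw": 0.3},{"angular": [0,0,0],"slide": [0,0.015,-0.09],"jaw": 0.3},{"angular": [0,0,0],"slide": [0,0.015,0],"jaw": 0.3}]'

```text
time_s: 16.23
tool_pos: [0.4809, -0.3493, 0.439]
tool_rot: [179.8, 0.1, 90.0]
force: [0.1, 0.3, -5.6]
grip_width: 0.0363
grasp_force: 40.0
```

Request:
step_arm --rows '[{"angular": [0,0,0],"slide": [0.115,0,0],"jaw": 0.3},{"angular": [0,0,0],"slide": [0.115,0,0],"jaw": 0.3},{"angular": [0,0,0],"slide": [0.115,0,0],"jaw": 0.3},{"angular": [0,0,0],"slide": [0.115,0,0],"jaw": 0.3},{"angular": [0,0,0],"slide": [0.115,0,0],"jaw": 0.3},{"angular": [0,0,0],"slide": [0.115,0,0],"jaw": 0.3},{"angular": [0,0,0],"slide": [0.115,0,0],"jaw": 0.3},{"angular": [0,0,0],"slide": [0.115,0,0],"jaw": 0.3},{"angular": [0,0,0],"slide": [0.115,0,0],"jaw": 0.3},{"angular": [0,0,0],"slide": [0.115,0,0],"jaw": 0.3}]'

```text
time_s: 17.48
tool_pos: [0.4784, 0.2269, 0.4339]
tool_rot: [-179.9, 0.1, 90.0]
force: [0.8, 0.1, -4.6]
grip_width: 0.0362
grasp_force: 40.0
```

Request:
step_arm --rows '[{"angular": [0,0,0],"slide": [0.115,0,0],"jaw": 0.3},{"angular": [0,0,0],"slide": [0,0,0],"jaw": 0.3},{"angular": [0,0,0],"slide": [0,0,0.1],"jaw": 0.3},{"angular": [0,0,0],"slide": [0,0,0.1],"jaw": 0.3},{"angular": [0,0,0],"slide": [0,0,0.1],"jaw": 0.3},{"angular": [0,0,0],"slide": [0,0,0.08],"jaw": 0.3},{"angular": [0,0,0],"slide": [0,0,0.04],"jaw": 0.3},{"angular": [0,0,0],"slide": [0,0,0],"jaw": 0.3},{"angular": [0,0,0],"slide": [0,0,0],"jaw": 0.3}]'

```text
time_s: 18.6
tool_pos: [0.4798, 0.2842, 0.2278]
tool_rot: [179.9, -0.1, 90.0]
force: [-0.3, 0.1, -3.5]
grip_width: 0.0365
grasp_force: 40.0
```

Request:
step_arm --rows '[{"angular": [0,0,0],"slide": [-0.001,0.004,0.06],"jaw": 0.3},{"angular": [0,0,0],"slide": [0,0,0.06],"jaw": 0.3},{"angular": [0,0,0],"slide": [0,0,0.05],"jaw": 0.3},{"angular": [0,0,0],"slide": [0,0,0.04],"jaw": 0.3},{"angular": [0,0,0],"slide": [0,0,0.018],"jaw": 0.3},{"angular": [0,0,0],"slide": [0,0,0],"jaw": 0.3},{"angular": [0,0,0],"slide": [0,0,0],"jaw": 0.3}]'

```text
time_s: 19.48
tool_pos: [0.4819, 0.2835, 0.1136]
tool_rot: [179.9, -0.0, 90.0]
force: [0.3, -0.5, -4.7]
grip_width: 0.0362
grasp_force: 40.0
```

Request:
step_arm --rows '[{"angular": [0,0,0],"slide": [0,0,0.005],"jaw": 0.3},{"angular": [0,0,0],"slide": [0,0,0.005],"jaw": 0.3},{"angular": [0,0,0],"slide": [0,0,0],"jaw": 0.3},{"angular": [0,0,0],"slide": [0,0,0],"jaw": 0.7},{"angular": [0,0,0],"slide": [0,0,0],"jaw": 0.7},{"angular": [0,0,0],"slide": [0,0,0],"jaw": 0.7},{"angular": [0,0,0],"slide": [0,0,-0.03],"jaw": 0.7},{"angular": [0,0,0],"slide": [0,0,-0.08],"jaw": 0.7},{"angular": [0,0,0],"slide": [0,0,-0.12],"jaw": 1},{"angular": [0,0,0],"slide": [0,0,-0.12],"jaw": 1}]'

```text
time_s: 20.72
tool_pos: [0.4808, 0.2831, 0.2853]
tool_rot: [180.0, -0.0, 90.1]
force: [0.8, 0.1, -0.3]
grip_width: 0.0734
grasp_force: 0.0
```

Request:
step_arm --rows '[{"angular": [0,0,0],"slide": [0,0,-0.12],"jaw": 1},{"angular": [0,0,0],"slide": [0,0,-0.02],"jaw": 1},{"angular": [0,0,0],"slide": [0,0,0],"jaw": 1},{"angular": [0,0,0],"slide": [0,0,0],"jaw": 1}]'

```text
time_s: 21.22
tool_pos: [0.4807, 0.2823, 0.3511]
tool_rot: [-179.9, 0.1, 90.0]
force: [-0.2, -0.6, -0.7]
grip_width: 0.087
grasp_force: 0.0
```

Run:
```python
from h import *
print(pose());im,ci=snap('wrist','w5')
u,v=map(int,proj(ci,[.482,.284,.126]));e=fit((im[:,:,2].astype(int)-im[:,:,0]>25)*255,v-30,v+30,u-30,u+30);print(u,v,e,ray(ci,*e[0],.126))
t,ct=snap('top','top1')
```

```text
(array([0.4807, 0.2823, 0.3511]), array([-1.7988e+02,  8.0000e-02,  9.0030e+01]))
314 171 ((314.09503173828125, 168.97769165039062), (27.08332061767578, 28.33528709411621), 174.38768005371094) [0.48109599 0.28720436 0.126     ]
```

Request:
step_arm --rows '[{"angular": [0,0,0],"slide": [-0.118,0,0],"jaw": 1},{"angular": [0,0,0],"slide": [-0.118,0,0],"jaw": 1},{"angular": [0,0,0],"slide": [-0.118,0,0],"jaw": 1},{"angular": [0,0,0],"slide": [-0.118,0,0],"jaw": 1},{"angular": [0,0,0],"slide": [-0.118,0,0],"jaw": 1},{"angular": [0,0,0],"slide": [-0.118,0,0],"jaw": 1},{"angular": [0,0,0],"slide": [-0.118,0,0],"jaw": 1},{"angular": [0,0,0],"slide": [-0.118,0,0],"jaw": 1}]'

```text
time_s: 22.32
tool_pos: [0.4808, -0.191, 0.3517]
tool_rot: [-179.9, -0.0, 90.0]
force: [0.7, -0.4, 0.5]
grip_width: 0.0874
grasp_force: 0.0
```

Request:
step_arm --rows '[{"angular": [0,0,0],"slide": [-0.115,0.009,0.05],"jaw": 1},{"angular": [0,0,0],"slide": [-0.115,0.009,0.05],"jaw": 1},{"angular": [0,0,0],"slide": [-0.115,0.009,0.05],"jaw": 1},{"angular": [0,0,0],"slide": [-0.115,0.009,0.05],"jaw": 1},{"angular": [0,0,0],"slide": [0,0,0],"jaw": 1},{"angular": [0,0,0],"slide": [0,0,0],"jaw": 1}]'

```text
time_s: 23.08
tool_pos: [0.4995, -0.4167, 0.2519]
tool_rot: [-180.0, -0.2, 90.1]
force: [0.2, 0.9, 1.0]
grip_width: 0.0873
grasp_force: 0.0
```

Run:
```python
from h import *
print(pose());im,ci=snap('wrist','w6')
crop(im,'w6c',40,280,220,480,2.4)
print(proj(ci,[.497,-.456,.08]))
```

```text
(array([ 0.4995, -0.4167,  0.2519]), array([-1.7995e+02, -1.6000e-01,  9.0070e+01]))
(np.float64(311.13668580180655), np.float64(218.3110854951524))
```

View pics/w6c.png

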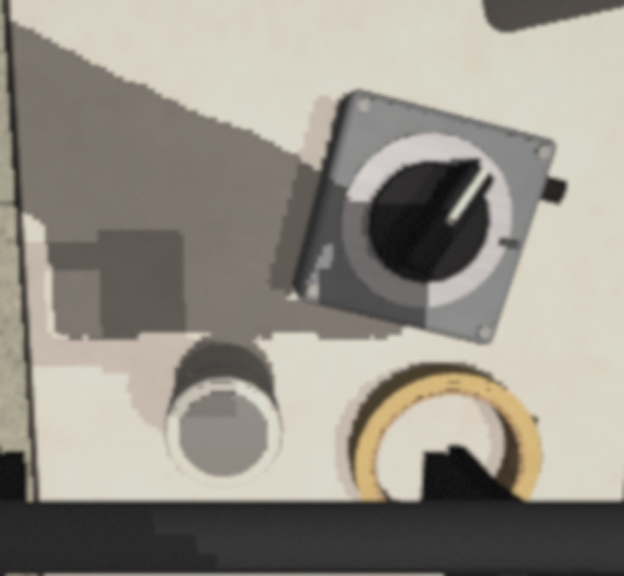

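Run:
```python
from h import *
ci=env.camera_info('wrist');print(pose())
print('jar',ray(ci,313.1,220,.08),'tape left',[ray(ci,220+u/2.4,40+v/2.4,.025)[:2] for u,v in((350,455),(365,410),(395,380))])
im=cv2.imread('pics/w6.png');g=im.min(2)
e=fit((g>170)*255,190,246,282,342);print(e,ray(ci,*e[0],.08))
```

```text
(array([ 0.5001, -0.416 ,  0.2531]), array([ 1.7999e+02, -7.0000e-02,  9.0150e+01]))
jar [ 0.50003434 -0.45790018  0.08      ] tape left [array([ 0.56684621, -0.48822106]), array([ 0.5736164 , -0.46349232]), array([ 0.58831729, -0.4473791 ])]
((311.8213806152344, 218.96624755859375), (63.95368576049805, 67.09133911132812), 178.05291748046875) [ 0.49865228 -0.45673405  0.08      ]
```

Request:
step_arm --rows '[{"angular": [0,0,0],"slide": [-0.082,-0.001,0],"jaw": 1},{"angular": [0,0,0],"slide": [0,0,0.1],"jaw": 1},{"angular": [0,0,0],"slide": [0,0,0.1],"jaw": 1},{"angular": [0,0,0],"slide": [0,0,0.1],"jaw": 1},{"angular": [0,0,0],"slide": [0,0,0.09],"jaw": 1},{"angular": [0,0,0],"slide": [0,0,0.045],"jaw": 1},{"angular": [0,0,0],"slide": [0,0,0],"jaw": 0.4},{"angular": [0,0,0],"slide": [0,0,0],"jaw": 0.4},{"angular": [0,0,0],"slide": [0,0,0],"jaw": 0.4},{"angular": [0,0,0],"slide": [0,0,0],"jaw": 0.4}]' --newtons 25

```text
time_s: 24.38
tool_pos: [0.4996, -0.4593, 0.037]
tool_rot: [179.9, 0.1, 90.0]
force: [0.5, 0.9, 1.2]
grip_width: 0.055
grasp_force: 1.5
```

Request:
step_arm --rows '[{"angular": [0,0,0],"slide": [0,0,0],"jaw": 0.4},{"angular": [0,0,0],"slide": [0,0,0],"jaw": 0.4},{"angular": [0,0,0],"slide": [0,0,-0.06],"jaw": 0.4},{"angular": [0,0,0],"slide": [0,0,-0.11],"jaw": 0.4},{"angular": [0,0,0],"slide": [0,0,-0.11],"jaw": 0.4},{"angular": [0,0,0],"slide": [0,0,-0.11],"jaw": 0.4},{"angular": [0,0,0],"slide": [0,-0.015,-0.11],"jaw": 0.4},{"angular": [0,0,0],"slide": [0,-0.02,-0.11],"jaw": 0.4},{"angular": [0,0,0],"slide": [0,0,-0.08],"jaw": 0.4},{"angular": [0,0,0],"slide": [0,0,0],"jaw": 0.4}]'

```text
time_s: 25.62
tool_pos: [0.4826, -0.459, 0.3834]
tool_rot: [179.8, 0.2, 90.0]
force: [-0.1, 0.4, -4.3]
grip_width: 0.054
grasp_force: 25.0
```

Request:
step_arm --rows '[{"angular": [0,0,0],"slide": [0.111,0,0],"jaw": 0.4},{"angular": [0,0,0],"slide": [0.111,0,0],"jaw": 0.4},{"angular": [0,0,0],"slide": [0.111,0,0],"jaw": 0.4},{"angular": [0,0,0],"slide": [0.111,0,0],"jaw": 0.4},{"angular": [0,0,0],"slide": [0.111,0,0],"jaw": 0.4},{"angular": [0,0,0],"slide": [0.111,0,0],"jaw": 0.4},{"angular": [0,0,0],"slide": [0.111,0,0],"jaw": 0.4},{"angular": [0,0,0],"slide": [0.111,0,0],"jaw": 0.4},{"angular": [0,0,0],"slide": [0.111,0,0],"jaw": 0.4},{"angular": [0,0,0],"slide": [0.111,0,0],"jaw": 0.4}]'

```text
time_s: 26.88
tool_pos: [0.4799, 0.0976, 0.3781]
tool_rot: [-179.8, 0.1, 90.0]
force: [1.3, -0.8, -4.4]
grip_width: 0.0534
grasp_force: 25.0
```

Request:
step_arm --rows '[{"angular": [0,0,0],"slide": [0.111,0,0],"jaw": 0.4},{"angular": [0,0,0],"slide": [0.111,0,0],"jaw": 0.4},{"angular": [0,0,0],"slide": [0,0,0],"jaw": 0.4},{"angular": [0,0,0],"slide": [0,0,0.1],"jaw": 0.4},{"angular": [0,0,0],"slide": [0,0,0.1],"jaw": 0.4},{"angular": [0,0,0],"slide": [0,0,0.1],"jaw": 0.4},{"angular": [0,0,0],"slide": [0,0,0.06],"jaw": 0.4},{"angular": [0,0,0],"slide": [0,0,0],"jaw": 0.4},{"angular": [0,0,0],"slide": [0,0,0],"jaw": 0.4}]'

```text
time_s: 28.0
tool_pos: [0.4815, 0.207, 0.2011]
tool_rot: [180.0, -0.0, 90.0]
force: [0.5, 0.9, -2.9]
grip_width: 0.0534
grasp_force: 25.0
```

Request:
step_arm --rows '[{"angular": [0,0,0],"slide": [0.001,0.001,0.06],"jaw": 0.4},{"angular": [0,0,0],"slide": [0,0,0.06],"jaw": 0.4},{"angular": [0,0,0],"slide": [0,0,0.05],"jaw": 0.4},{"angular": [0,0,0],"slide": [0,0,0.03],"jaw": 0.4},{"angular": [0,0,0],"slide": [0,0,0.018],"jaw": 0.4},{"angular": [0,0,0],"slide": [0,0,0],"jaw": 0.4},{"angular": [0,0,0],"slide": [0,0,0],"jaw": 0.4}]'

```text
time_s: 28.88
tool_pos: [0.4823, 0.2081, 0.0925]
tool_rot: [179.9, -0.0, 90.0]
force: [-0.2, -0.4, -3.9]
grip_width: 0.0533
grasp_force: 25.0
```

Request:
step_arm --rows '[{"angular": [0,0,0],"slide": [0,0,0.006],"jaw": 0.4},{"angular": [0,0,0],"slide": [0,0,0.006],"jaw": 0.4},{"angular": [0,0,0],"slide": [0,0,0],"jaw": 0.4},{"angular": [0,0,0],"slide": [0,0,0],"jaw": 0.4}]'

```text
time_s: 29.38
tool_pos: [0.4823, 0.2079, 0.0881]
tool_rot: [179.9, 0.1, 90.0]
force: [-4.8, -5.0, 15.3]
grip_width: 0.0533
grasp_force: 35.4
```

Request:
step_arm --rows '[{"angular": [0,0,0],"slide": [0,0,-0.003],"jaw": 0.4},{"angular": [0,0,0],"slide": [0,0,0],"jaw": 0.85},{"angular": [0,0,0],"slide": [0,0,0],"jaw": 0.85},{"angular": [0,0,0],"slide": [0,0,0],"jaw": 0.85},{"angular": [0,0,0],"slide": [0,0,-0.03],"jaw": 0.85},{"angular": [0,0,0],"slide": [0,0,-0.08],"jaw": 0.85},{"angular": [0,0,0],"slide": [0,0,-0.12],"jaw": 1},{"angular": [0,0,0],"slide": [0,0,-0.12],"jaw": 1},{"angular": [0,0,0],"slide": [0,0,-0.12],"jaw": 1},{"angular": [0,0,0],"slide": [0,0,-0.07],"jaw": 1}]'

```text
time_s: 30.62
tool_pos: [0.4814, 0.2088, 0.3604]
tool_rot: [179.8, -0.0, 90.1]
force: [0.6, 0.6, -1.3]
grip_width: 0.0867
grasp_force: 0.0
```

Run:
```python
from h import *
print(pose());im,ci=snap('wrist','w7')
for n,p in dict(amber=[.482,.36,.128],clear=[.482,.284,.126],jar=[.482,.208,.128]).items():print(n,proj(ci,p))
```

```text
(array([0.4814, 0.2088, 0.3604]), array([ 1.7983e+02, -2.0000e-02,  9.0080e+01]))
amber (np.float64(313.50652401418444), np.float64(37.80884715179059))
clear (np.float64(313.4173106826608), np.float64(108.72894109715116))
jar (np.float64(313.34641285790315), np.float64(172.99360323771094))
```

Request:
step_arm --rows '[{"angular": [0,0,0],"slide": [-0.118,0,0],"jaw": 1},{"angular": [0,0,0],"slide": [-0.118,0,0],"jaw": 1},{"angular": [0,0,0],"slide": [-0.118,0,0],"jaw": 1},{"angular": [0,0,0],"slide": [-0.118,0,0],"jaw": 1},{"angular": [0,0,0],"slide": [-0.118,-0.03,0.05],"jaw": 1},{"angular": [0,0,0],"slide": [-0.118,-0.03,0.07],"jaw": 1},{"angular": [0,0,0],"slide": [-0.09,-0.01,0.07],"jaw": 1},{"angular": [0,0,0],"slide": [0,0,0],"jaw": 1},{"angular": [0,0,0],"slide": [0,0,0],"jaw": 1}]'

```text
time_s: 31.8
tool_pos: [0.4495, -0.1805, 0.2674]
tool_rot: [180.0, -0.1, 90.1]
force: [0.2, -0.1, 0.8]
grip_width: 0.0869
grasp_force: 0.0
```

Run:
```python
from h import *
print(pose());im,ci=snap('wrist','w8')
a=cv2.imread('pics/w7.png')[0:240,220:420]; b=cv2.imread('pics/w8.png')[60:300,220:420]
cv2.imwrite('pics/w78.png',cv2.resize(np.hstack([a,b]),None,fx=2,fy=2,interpolation=cv2.INTER_CUBIC))
print(proj(ci,[.4505,-.22,0]))
```

```text
(array([ 0.4495, -0.1805,  0.2674]), array([ 1.7999e+02, -8.0000e-02,  9.0100e+01]))
(np.float64(314.00155979874353), np.float64(196.96276117801636))
```

View pics/w78.png

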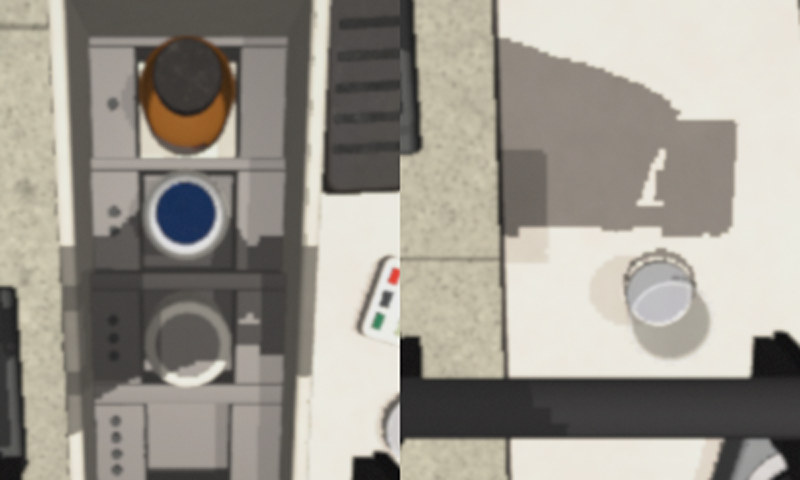

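Run:
```python
from h import *
im,ci=snap('top','t2');s,cs=snap('scene','s2');w=cv2.imread('pics/w8.png')[:,:,::-1]
X=[.49,-.2,.03];r=lambda i,c,k,n:cv2.resize(i[c[1]-n:c[1]+n,c[0]-n:c[0]+n,::-1],(400,400),interpolation=cv2.INTER_CUBIC)
pt=tuple(map(int,proj(ci,X)));ps=tuple(map(int,proj(cs,X)));print(pt,ps)
cv2.imwrite('pics/c3.png',np.hstack([r(im,pt,1,20),r(s,ps,1,25)]))
```

```text
(355, 221) (372, 202)
```

View pics/c3.png

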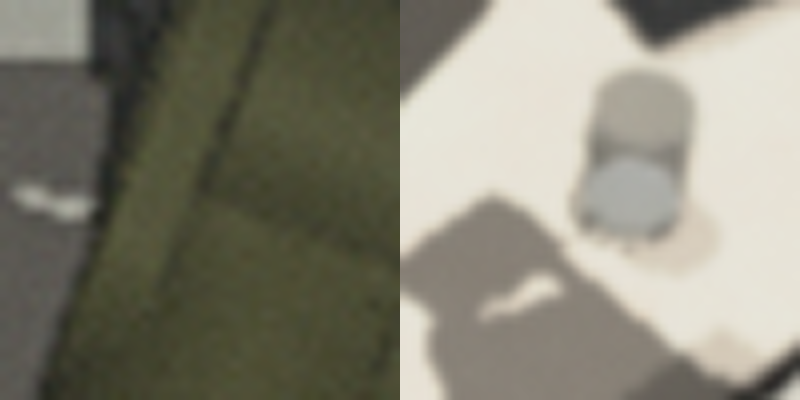

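Run:
```python
from h import *
cs=env.camera_info('scene');w=env.camera_info('wrist')
b=ray(cs,376,201.7,.002);print('base',b,'top by scene',ray(cs,377.6,190.1,.068),proj(cs,[b[0],b[1],.068]))
P=lambda u,v:(220+(u-400)/2,60+v/2)
print(proj(w,[b[0],b[1],0]),proj(w,[b[0],b[1],.068]))
for q in((658,292),(660,262),(660,300)):print(P(*q),ray(w,*P(*q),.002)[:2],ray(w,*P(*q),.068)[:2])
im=cv2.imread('pics/w8.png');g=cv2.cvtColor(im,cv2.COLOR_BGR2GRAY)
cv2.imwrite('pics/w8c.png',cv2.resize(im[170:250,305:395],None,fx=6,fy=6,interpolation=cv2.INTER_CUBIC))
```

```text
base [ 0.49621812 -0.23054207  0.002     ] top by scene [ 0.49516205 -0.22871381  0.068     ] (np.float64(377.7425133491177), np.float64(189.6744293537003))
(np.float64(346.6034199430858), np.float64(204.0334025320512)) (np.float64(352.4471981062933), np.float64(219.33585977039823))
(349.0, 206.0) [ 0.49935113 -0.23277012] [ 0.49171298 -0.21440914]
(350.0, 191.0) [ 0.50007141 -0.21177165] [ 0.49232233 -0.19664473]
(350.0, 210.0) [ 0.50089023 -0.2384483 ] [ 0.49301504 -0.21921279]
```

View pics/w8c.png

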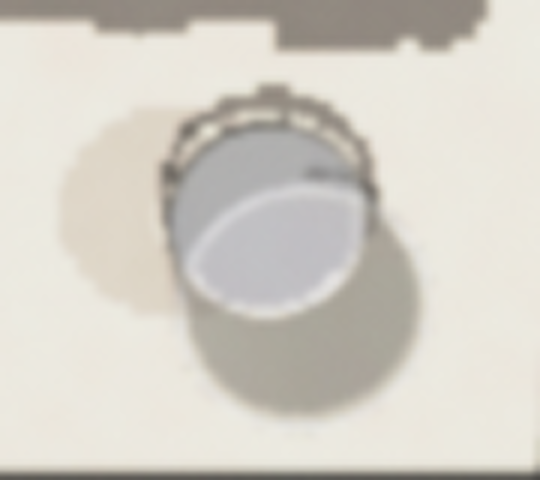

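Request:
step_arm --rows '[{"angular": [0,0,0],"slide": [-0.053,0.05,0],"jaw": 1},{"angular": [0,0,0],"slide": [-0.053,0.05,0],"jaw": 1},{"angular": [0,0,0.05],"slide": [0,0,0.03],"jaw": 1},{"angular": [0,0,0.05],"slide": [0,0,0.03],"jaw": 1},{"angular": [0,0,0.05],"slide": [0,0,0.03],"jaw": 1},{"angular": [0,0,0.05],"slide": [0,0,0.03],"jaw": 1},{"angular": [0,0,0.05],"slide": [0,0,0.03],"jaw": 1},{"angular": [0,0,0],"slide": [0,0,0],"jaw": 1},{"angular": [0,0,0],"slide": [0,0,0],"jaw": 1}]'

```text
time_s: 33.08
tool_pos: [0.5001, -0.2344, 0.1933]
tool_rot: [179.9, -0.0, 45.2]
force: [0.4, 0.2, 0.3]
grip_width: 0.0871
grasp_force: 0.0
```

Run:
```python
from h import *
print(pose());im,ci=snap('wrist','w9')
print(proj(ci,[.5,-.2335,0]),proj(ci,[.5,-.2335,.068]))
u,v=map(int,proj(ci,[.5,-.2335,.03]))
g=cv2.cvtColor(im,cv2.COLOR_RGB2GRAY);cv2.imwrite('pics/w9c.png',cv2.resize(im[130:260,240:400,::-1],None,fx=4,fy=4,interpolation=cv2.INTER_CUBIC))
```

```text
(array([ 0.5001, -0.2344,  0.1933]), array([ 1.7991e+02, -2.0000e-02,  4.5240e+01]))
(np.float64(312.59204555402295), np.float64(177.3770062332217)) (np.float64(312.5502368322632), np.float64(191.07533804014992))
```

View pics/w9c.png

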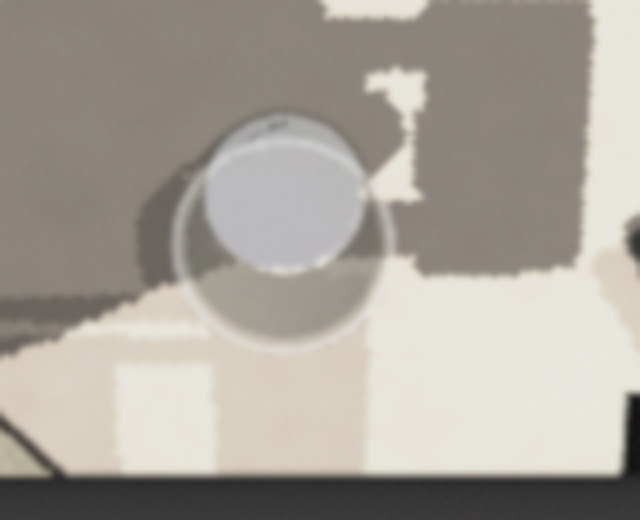

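The beaker stands upright. Its rim is centred at about (310.8,190.8) in the wrist picture, within 2 px of the prediction.

Request:
step_arm --rows '[{"angular": [0,0,0],"slide": [0,-0.003,0.1],"jaw": 1},{"angular": [0,0,0],"slide": [0,0,0.1],"jaw": 1},{"angular": [0,0,0],"slide": [0,0,0.09],"jaw": 1},{"angular": [0,0,0],"slide": [0,0,0.04],"jaw": 1},{"angular": [0,0,0],"slide": [0,0,0],"jaw": 0.4},{"angular": [0,0,0],"slide": [0,0,0],"jaw": 0.4},{"angular": [0,0,0],"slide": [0,0,0],"jaw": 0.4},{"angular": [0,0,0],"slide": [0,0,0],"jaw": 0.4},{"angular": [0,0,0],"slide": [0,0,0],"jaw": 0.4},{"angular": [0,0,0],"slide": [0,0,0],"jaw": 0.4}]' --newtons 20

```text
time_s: 34.38
tool_pos: [0.4984, -0.2338, 0.0279]
tool_rot: [180.0, 0.0, 45.0]
force: [-1.7, 0.2, 5.6]
grip_width: 0.0487
grasp_force: 19.9
```

Request:
step_arm --rows '[{"angular": [0,0,0],"slide": [0,0,-0.06],"jaw": 0.4},{"angular": [0,0,0],"slide": [0,0,-0.11],"jaw": 0.4},{"angular": [0,0,0],"slide": [0,0,-0.11],"jaw": 0.4},{"angular": [0,0,0],"slide": [0,0,-0.11],"jaw": 0.4},{"angular": [0,0,0],"slide": [0,0,-0.11],"jaw": 0.4},{"angular": [0,0,-0.05],"slide": [0,0,-0.1],"jaw": 0.4},{"angular": [0,0,-0.05],"slide": [0,0,-0.1],"jaw": 0.4},{"angular": [0,0,-0.05],"slide": [0,0,0],"jaw": 0.4},{"angular": [0,0,-0.05],"slide": [0,0,0],"jaw": 0.4},{"angular": [0,0,-0.05],"slide": [0,0,0],"jaw": 0.4}]'

```text
time_s: 35.62
tool_pos: [0.498, -0.2338, 0.3767]
tool_rot: [-180.0, -0.0, 90.3]
force: [0.4, 0.3, -1.4]
grip_width: 0.0487
grasp_force: 20.0
```

Request:
step_arm --rows '[{"angular": [0,0,0],"slide": [0,0,0],"jaw": 0.4},{"angular": [0,0,0],"slide": [0,0,0],"jaw": 0.4}]'

```text
time_s: 35.88
tool_pos: [0.4981, -0.2338, 0.3769]
tool_rot: [-180.0, -0.0, 89.9]
force: [-1.2, 0.7, -1.4]
grip_width: 0.0488
grasp_force: 20.0
```

Request:
step_arm --rows '[{"angular": [0,0,0],"slide": [0.105,-0.016,0],"jaw": 0.4},{"angular": [0,0,0],"slide": [0.105,-0.016,0],"jaw": 0.4},{"angular": [0,0,0],"slide": [0.105,0,0],"jaw": 0.4},{"angular": [0,0,0],"slide": [0.105,0,0],"jaw": 0.4},{"angular": [0,0,0],"slide": [0.105,0,0],"jaw": 0.4},{"angular": [0,0,0],"slide": [0.105,0,0],"jaw": 0.4},{"angular": [0,0,0],"slide": [0.103,0,0],"jaw": 0.4},{"angular": [0,0,0],"slide": [0,0,0],"jaw": 0.4},{"angular": [0,0,0],"slide": [0,0,0],"jaw": 0.4}]'

```text
time_s: 37.0
tool_pos: [0.482, 0.1323, 0.3771]
tool_rot: [-180.0, 0.0, 90.0]
force: [-0.6, -0.5, -1.5]
grip_width: 0.0489
grasp_force: 20.0
```

Run:
```python
from h import *
print(pose(),env.get_obs()['grip_width'])
```

```text
(array([0.482 , 0.1323, 0.3771]), array([-1.7999e+02,  4.0000e-02,  8.9970e+01])) 0.04885260095873214
```

Request:
step_arm --rows '[{"angular": [0,0,0],"slide": [0,0,0.09],"jaw": 0.4},{"angular": [0,0,0],"slide": [0,0,0.1],"jaw": 0.4},{"angular": [0,0,0],"slide": [0,0,0.1],"jaw": 0.4},{"angular": [0,0,0],"slide": [0,0,0.1],"jaw": 0.4},{"angular": [0,0,0],"slide": [0,0,0.08],"jaw": 0.4},{"angular": [0,0,0],"slide": [0,0,0.05],"jaw": 0.4},{"angular": [0,0,0],"slide": [0,0,0.036],"jaw": 0.4},{"angular": [0,0,0],"slide": [0,0,0],"jaw": 0.4},{"angular": [0,0,0],"slide": [0,0,0],"jaw": 0.4}]'

```text
time_s: 38.12
tool_pos: [0.483, 0.1325, 0.1002]
tool_rot: [179.9, 0.0, 90.0]
force: [0.1, -0.2, -0.9]
grip_width: 0.049
grasp_force: 20.0
```

Request:
step_arm --rows '[{"angular": [0,0,0],"slide": [0,-0.001,0.01],"jaw": 0.4},{"angular": [0,0,0],"slide": [0,0,0.008],"jaw": 0.4},{"angular": [0,0,0],"slide": [0,0,0.005],"jaw": 0.4},{"angular": [0,0,0],"slide": [0,0,0],"jaw": 0.4},{"angular": [0,0,0],"slide": [0,0,0],"jaw": 0.4}]'

```text
time_s: 38.75
tool_pos: [0.4816, 0.1326, 0.0883]
tool_rot: [-180.0, 0.1, 90.0]
force: [-1.4, -1.3, 5.3]
grip_width: 0.0489
grasp_force: 23.0
```

Request:
step_arm --rows '[{"angular": [0,0,0],"slide": [0,0,-0.001],"jaw": 0.4},{"angular": [0,0,0],"slide": [0,0,0],"jaw": 0.8},{"angular": [0,0,0],"slide": [0,0,0],"jaw": 0.8},{"angular": [0,0,0],"slide": [0,0,0],"jaw": 0.8},{"angular": [0,0,0],"slide": [0,0,-0.03],"jaw": 0.8},{"angular": [0,0,0],"slide": [0,0,-0.08],"jaw": 0.8},{"angular": [0,0,0],"slide": [0,0,-0.12],"jaw": 0.8},{"angular": [0,0,0],"slide": [0,0,-0.12],"jaw": 0.6},{"angular": [0,0,0],"slide": [0,0,-0.12],"jaw": 0},{"angular": [0,0,0],"slide": [0,0,-0.12],"jaw": 0}]'

```text
time_s: 40.0
tool_pos: [0.4805, 0.1335, 0.3857]
tool_rot: [180.0, 0.1, 90.1]
force: [0.3, 0.6, -0.1]
grip_width: 0.0471
grasp_force: 0.0
```

Run:
```python
from h import *
print(pose(),env.get_obs()['qpos'].round(1));im,ci=snap('wrist','w10')
# beaker base & rim in pocket 4, check rim circle by Hough
u,v=map(int,proj(ci,[.482,.132,.126]));g=cv2.cvtColor(im,cv2.COLOR_RGB2GRAY);c=g[v-40:v+40,u-40:u+40]
h=cv2.HoughCircles(cv2.GaussianBlur(c,(3,3),1),cv2.HOUGH_GRADIENT,1,10,param1=80,param2=12,minRadius=13,maxRadius=24)
print(u,v);[print(a, ray(ci,a[0]+u-40,a[1]+v-40,.126)[:2]) for a in h[0][:4]]
# left leaf: free edge in scene
s,cs=snap('scene','s3')
for L,y0,sg in(('left',.2458+.165,1),('right',.2458-.165,-1)):
  for th in(1.55,1.65,1.75,1.8):
    for dx in(-.075,.075):
      e=[.4822+dx,y0-sg*.173*np.cos(th),.14+.173*np.sin(th)];print(L,th,dx,np.round(proj(cs,e),1),np.round(proj(ci,e),1))
```

```text
(array([0.4805, 0.1335, 0.3857]), array([1.7997e+02, 1.3000e-01, 9.0060e+01])) [ 57.4   0.8 -75.5  85.6   0.9  94.2 -18. ]
314 169
[40.5 36.5 18.8] [0.48204566 0.13720951]
left 1.55 -0.075 [233.2 273.2] [ 178.7 -278.1]
left 1.55 0.075 [200. 236.] [ 455.3 -277.9]
left 1.65 -0.075 [227.3 277.4] [ 175.8 -320.2]
left 1.65 0.075 [194.3 239.8] [ 458.5 -320.1]
left 1.75 -0.075 [221.6 282. ] [ 174.2 -359.2]
left 1.75 0.075 [188.7 243.9] [ 460.3 -359.1]
left 1.8 -0.075 [218.8 284.4] [ 173.9 -377. ]
left 1.8 0.075 [186.  246.1] [ 460.6 -376.9]
right 1.55 -0.075 [330.3 205.7] [220.1 267.6]
right 1.55 0.075 [295.4 175.9] [410.9 267.8]
right 1.65 -0.075 [334.9 202.7] [221.8 287.1]
right 1.65 0.075 [299.9 173.2] [409.1 287.3]
right 1.75 -0.075 [339.4 200. ] [224.  304.6]
right 1.75 0.075 [304.4 170.9] [406.8 304.7]
right 1.8 -0.075 [341.6 198.9] [225.2 312.4]
right 1.8 0.075 [306.6 169.9] [405.5 312.6]
```

Request:
step_arm --rows '[{"angular": [0,0,0],"slide": [0.1,0,0],"jaw": 0},{"angular": [0,0,0],"slide": [0.1,0,0],"jaw": 0},{"angular": [0,0,0],"slide": [0.1,0,0],"jaw": 0},{"angular": [0,0,0],"slide": [0.1,0,0],"jaw": 0},{"angular": [0,0,0],"slide": [0.1,0,0],"jaw": 0},{"angular": [0,0,0],"slide": [0.1,0,0],"jaw": 0},{"angular": [0,0,0],"slide": [0.1,0,0],"jaw": 0},{"angular": [0,0,0],"slide": [0.025,0,0],"jaw": 0},{"angular": [0,0,0],"slide": [0,0,0],"jaw": 0}]'

```text
time_s: 41.22
tool_pos: [0.4804, 0.4957, 0.3829]
tool_rot: [-179.9, 0.0, 90.2]
force: [-0.1, 0.1, 0.6]
grip_width: 0.0007
grasp_force: 0.0
```

Run:
```python
from h import *
print(pose(),env.get_obs()['qpos'].round(1),env.get_obs()['grip_width'])
```

```text
(array([0.4804, 0.4957, 0.3829]), array([-1.7992e+02,  3.0000e-02,  9.0160e+01])) [-13.5  34.6 -64.7  57.4  31.9 103.9 -65. ] 0.0007051557385020718
```

Run:
```python
import numpy as np
P=None
for th in [1.35,1.15,.95,.75,.55,.38,.24,.12,.04,-.02]:
    p=np.array([.4108-.141*np.cos(th)+.012*np.sin(th)+.0095,.14+.141*np.sin(th)+.012*np.cos(th)])
    print(th,p.round(4),None if P is None else ((p-P)/.5).round(4)); P=p
```

```text
1.35 [0.4011 0.2802] None
1.15 [0.3737 0.2736] [-0.0549 -0.0132]
0.95 [0.348  0.2617] [-0.0512 -0.0239]
0.75 [0.3253 0.2449] [-0.0455 -0.0336]
0.55 [0.3064 0.2239] [-0.0379 -0.0419]
0.38 [0.2938 0.2034] [-0.0251 -0.041 ]
0.24 [0.2862 0.1852] [-0.0152 -0.0365]
0.12 [0.2818 0.1688] [-0.0089 -0.0328]
0.04 [0.2799 0.1576] [-0.0037 -0.0223]
-0.02 [0.2791 0.1492] [-0.0016 -0.0169]
```

Request:
step_arm --rows '[{"angular": [0,0,0],"slide": [0,0.003,0.1],"jaw": 0},{"angular": [0,0,0],"slide": [0,0,0.106],"jaw": 0},{"angular": [0,0,0],"slide": [-0.04,0,0],"jaw": 0},{"angular": [0,0,0],"slide": [-0.04,0,0],"jaw": 0},{"angular": [0,0,0],"slide": [-0.04,0,0],"jaw": 0},{"angular": [0,0,0],"slide": [-0.04,0,0],"jaw": 0},{"angular": [0,0,0],"slide": [-0.03,0,0],"jaw": 0},{"angular": [0,0,0],"slide": [0,0,0],"jaw": 0}]'

```text
time_s: 42.22
tool_pos: [0.4845, 0.397, 0.2808]
tool_rot: [179.9, 0.1, 89.7]
force: [-0.1, 0.2, 0.6]
grip_width: 0.0007
grasp_force: 0.0
```

Request:
step_arm --rows '[{"angular": [0,0,0],"slide": [-0.047,0,0.013],"jaw": 0},{"angular": [0,0,0],"slide": [-0.051,0,0.024],"jaw": 0},{"angular": [0,0,0],"slide": [-0.046,0,0.034],"jaw": 0},{"angular": [0,0,0],"slide": [-0.038,0,0.042],"jaw": 0},{"angular": [0,0,0],"slide": [-0.025,0,0.041],"jaw": 0},{"angular": [0,0,0],"slide": [0,0,0],"jaw": 0},{"angular": [0,0,0],"slide": [0,0,0],"jaw": 0}]'

```text
time_s: 43.1
tool_pos: [0.4831, 0.2972, 0.2041]
tool_rot: [180.0, -0.0, 90.0]
force: [0.5, -1.0, 0.5]
grip_width: 0.0005
grasp_force: 0.0
```

Request:
step_arm --rows '[{"angular": [0,0,0],"slide": [-0.016,0,0.037],"jaw": 0},{"angular": [0,0,0],"slide": [-0.011,0,0.033],"jaw": 0},{"angular": [0,0,0],"slide": [-0.005,0,0.022],"jaw": 0},{"angular": [0,0,0],"slide": [-0.002,0,0.01],"jaw": 0},{"angular": [0,0,0],"slide": [0,0,0],"jaw": 0},{"angular": [0,0,0],"slide": [0,0,0],"jaw": 0}]'

```text
time_s: 43.85
tool_pos: [0.4825, 0.2794, 0.1525]
tool_rot: [-179.9, 0.1, 90.0]
force: [-1.3, -1.5, 4.2]
grip_width: 0.0004
grasp_force: 2.5
```

Touching at z≈0.152. I'll press a little more, then lift and look.

Request:
step_arm --rows '[{"angular": [0,0,0],"slide": [0,0,0.005],"jaw": 0},{"angular": [0,0,0],"slide": [0,0,0.004],"jaw": 0},{"angular": [0,0,0],"slide": [0,0,0],"jaw": 0},{"angular": [0,0,0],"slide": [0,0,0],"jaw": 0}]'

```text
time_s: 44.35
tool_pos: [0.4827, 0.2795, 0.1519]
tool_rot: [180.0, 0.2, 90.0]
force: [-9.5, -8.8, 31.7]
grip_width: 0.0006
grasp_force: 15.8
```

Request:
step_arm --rows '[{"angular": [0,0,0],"slide": [0,0,-0.05],"jaw": 0},{"angular": [0,0,0],"slide": [0,0,-0.12],"jaw": 0},{"angular": [0,0,0],"slide": [0,0,-0.12],"jaw": 0},{"angular": [0,0,0],"slide": [0,0,-0.12],"jaw": 0},{"angular": [0,0,0],"slide": [0,0,-0.06],"jaw": 0},{"angular": [0,0,0],"slide": [0,0,0],"jaw": 0},{"angular": [0,0,0],"slide": [0,0,0],"jaw": 0}]'

```text
time_s: 45.22
tool_pos: [0.4827, 0.2794, 0.3814]
tool_rot: [-179.9, 0.1, 90.0]
force: [0.0, -0.4, 0.1]
grip_width: 0.0004
grasp_force: 0.0
```

Run:
```python
from h import *
print(pose(),env.get_obs()['qpos'].round(1));im,ci=snap('wrist','w11')
e=[.4822,.2458+.165-.173,.1455];u,v=proj(ci,e);print(u,v)
g=cv2.cvtColor(im,cv2.COLOR_RGB2GRAY).astype(int)
c=int(u)+35;print('rows', int(v)-30, g[int(v)-30:int(v)+12,c].tolist())
for z,y in((.152,.2458+.165-.155),(.1455,.2378),(.30,.2378)):print(z,proj(ci,[.4822,y,z]))
```

```text
(array([0.4827, 0.2794, 0.3814]), array([-1.7992e+02,  7.0000e-02,  9.0040e+01])) [ 26.6  17.4 -74.7  78.6  16.8  96.5 -45.4]
313.25578494375435 203.99000806744786
rows 173 [131, 162, 180, 144, 122, 121, 121, 121, 131, 169, 211, 220, 220, 220, 220, 220, 220, 217, 207, 202, 216, 220, 221, 222, 223, 222, 221, 220, 221, 221, 219, 204, 168, 146, 142, 143, 143, 142, 142, 140, 141, 141]
0.152 (np.float64(313.2515035130929), np.float64(191.28866034039976))
0.1455 (np.float64(313.25578494375435), np.float64(203.99000806744786))
0.3 (np.float64(312.94033077697725), np.float64(254.29545306414778))
```

Request:
step_arm --rows '[{"angular": [0,0,0],"slide": [-0.112,0,0],"jaw": 0},{"angular": [0,0,0],"slide": [-0.112,0,0],"jaw": 0},{"angular": [0,0,0],"slide": [-0.112,0,0],"jaw": 0},{"angular": [0,0,0],"slide": [-0.112,0,0],"jaw": 0},{"angular": [0,0,0],"slide": [-0.112,0,0],"jaw": 0},{"angular": [0,0,0],"slide": [0,0,0],"jaw": 0},{"angular": [0,0,0],"slide": [0,0,0],"jaw": 0}]'

```text
time_s: 46.15
tool_pos: [0.4826, 0.0002, 0.3817]
tool_rot: [-179.9, -0.1, 90.0]
force: [0.1, 0.7, -0.4]
grip_width: 0.0006
grasp_force: 0.0
```

Run:
```python
from h import *
print(pose(),env.get_obs()['qpos'].round(1))
```

```text
(array([4.826e-01, 2.000e-04, 3.817e-01]), array([-1.799e+02, -6.000e-02,  9.002e+01])) [ 68.5  -4.5 -66.3  88.   -4.2  93.9   2. ]
```

Request:
step_arm --rows '[{"angular": [0,0,0],"slide": [0,0,0.1],"jaw": 0},{"angular": [0,0,0],"slide": [0,0,0.103],"jaw": 0},{"angular": [0,0,0],"slide": [0.04,0,0],"jaw": 0},{"angular": [0,0,0],"slide": [0.04,0,0],"jaw": 0},{"angular": [0,0,0],"slide": [0.04,0,0],"jaw": 0},{"angular": [0,0,0],"slide": [0.04,0,0],"jaw": 0},{"angular": [0,0,0],"slide": [0.025,0,0],"jaw": 0},{"angular": [0,0,0],"slide": [0,0,0],"jaw": 0}]'

```text
time_s: 47.15
tool_pos: [0.4822, 0.095, 0.2808]
tool_rot: [-180.0, -0.0, 90.3]
force: [0.7, -0.5, 0.4]
grip_width: 0.0008
grasp_force: 0.0
```

Request:
step_arm --rows '[{"angular": [0,0,0],"slide": [0.05,0,0.013],"jaw": 0},{"angular": [0,0,0],"slide": [0.051,0,0.024],"jaw": 0},{"angular": [0,0,0],"slide": [0.046,0,0.034],"jaw": 0},{"angular": [0,0,0],"slide": [0.038,0,0.042],"jaw": 0},{"angular": [0,0,0],"slide": [0.025,0,0.041],"jaw": 0},{"angular": [0,0,0],"slide": [0,0,0],"jaw": 0},{"angular": [0,0,0],"slide": [0,0,0],"jaw": 0}]'

```text
time_s: 48.02
tool_pos: [0.4831, 0.1972, 0.2048]
tool_rot: [180.0, -0.0, 90.0]
force: [0.6, 0.9, -0.0]
grip_width: 0.0001
grasp_force: 0.0
```

Request:
step_arm --rows '[{"angular": [0,0,0],"slide": [0.016,0,0.037],"jaw": 0},{"angular": [0,0,0],"slide": [0.011,0,0.033],"jaw": 0},{"angular": [0,0,0],"slide": [0.005,0,0.022],"jaw": 0},{"angular": [0,0,0],"slide": [0,0,0.01],"jaw": 0},{"angular": [0,0,0],"slide": [0,0,0.004],"jaw": 0},{"angular": [0,0,0],"slide": [0,0,0],"jaw": 0},{"angular": [0,0,0],"slide": [0,0,0],"jaw": 0}]'

```text
time_s: 48.9
tool_pos: [0.4828, 0.2134, 0.1524]
tool_rot: [-180.0, 0.0, 90.0]
force: [-2.0, -1.8, 8.8]
grip_width: 0.0005
grasp_force: 4.0
```

Request:
step_arm --rows '[{"angular": [0,0,0],"slide": [0,0,0.004],"jaw": 0},{"angular": [0,0,0],"slide": [0,0,0],"jaw": 0},{"angular": [0,0,0],"slide": [0,0,0],"jaw": 0}]'

```text
time_s: 49.28
tool_pos: [0.4829, 0.2134, 0.1521]
tool_rot: [-180.0, 0.1, 90.0]
force: [-6.8, -5.1, 20.9]
grip_width: 0.0007
grasp_force: 10.5
```

Request:
step_arm --rows '[{"angular": [0,0,0],"slide": [0,0,-0.04],"jaw": 0},{"angular": [0,0,0],"slide": [0,0,-0.12],"jaw": 0},{"angular": [0,0,0],"slide": [0,0,-0.12],"jaw": 0},{"angular": [0,0,0],"slide": [0,0,-0.12],"jaw": 0},{"angular": [0,0,0],"slide": [0,0,-0.05],"jaw": 0},{"angular": [0,0,0],"slide": [0,0,0],"jaw": 0},{"angular": [0,0,0],"slide": [0,0,0],"jaw": 0}]'

```text
time_s: 50.15
tool_pos: [0.4826, 0.2131, 0.3734]
tool_rot: [-179.9, 0.0, 90.0]
force: [0.8, -0.5, 0.3]
grip_width: 0.0005
grasp_force: 0.0
```

Run:
```python
from h import *
print(pose(),env.get_obs()['qpos'].round(1));im,ci=snap('wrist','w12')
g=cv2.cvtColor(im,cv2.COLOR_RGB2GRAY).astype(int)
y=.2458-.165+.172;u,v=proj(ci,[.4822,y,.152]);print(u,v)
for c in(285,313,345):print(c,int(v)-20,g[int(v)-20:int(v)+20,c].tolist())
# rim visible side edges of both leaves: level check via lid front/back corners
for x in(.4072,.5572):print(proj(ci,[x,y-.01,.152]),proj(ci,[x,y+.03,.152]))
for yy in(y-.01,y+.03):
  r=int(proj(ci,[.48,yy,.152])[1]);print(r,g[r,225:270].tolist(),g[r,365:410].tolist())
```

```text
(array([0.4826, 0.2131, 0.3734]), array([-1.7994e+02,  3.0000e-02,  9.0040e+01])) [ 39.8  10.  -74.7  83.5   9.6  93.8 -33.9]
313.2677234570064 139.84429742663147
285 119 [122, 123, 122, 122, 122, 122, 121, 122, 122, 121, 123, 122, 121, 121, 121, 121, 121, 117, 106, 90, 88, 88, 89, 90, 91, 91, 91, 91, 92, 91, 91, 91, 90, 90, 91, 89, 87, 88, 88, 90]
313 119 [121, 121, 123, 123, 122, 123, 122, 123, 122, 123, 122, 123, 123, 123, 123, 123, 122, 118, 114, 114, 117, 116, 120, 122, 122, 123, 124, 124, 124, 123, 124, 122, 122, 123, 123, 119, 114, 118, 122, 124]
345 119 [145, 132, 126, 123, 123, 123, 123, 123, 123, 123, 124, 123, 124, 123, 123, 123, 122, 119, 114, 115, 117, 118, 122, 122, 122, 123, 123, 124, 125, 125, 124, 123, 123, 124, 124, 120, 114, 116, 121, 122]
(np.float64(249.14671446121045), np.float64(148.4853204594291)) (np.float64(247.46831369226135), np.float64(113.14390833597737))
(np.float64(377.4255266492357), np.float64(148.5367494866199)) (np.float64(379.1316106806566), np.float64(113.17235825420823))
148 [74, 64, 52, 41, 71, 129, 172, 186, 188, 188, 189, 190, 190, 188, 187, 189, 190, 189, 186, 184, 186, 190, 192, 187, 158, 108, 89, 90, 90, 90, 91, 91, 91, 90, 91, 91, 90, 92, 91, 90, 91, 91, 91, 91, 90] [145, 182, 216, 224, 224, 221, 192, 145, 125, 125, 125, 129, 157, 202, 226, 231, 231, 230, 231, 230, 231, 230, 231, 231, 230, 230, 230, 230, 230, 230, 230, 230, 228, 221, 210, 191, 155, 112, 112, 157, 210, 231, 229, 202, 133]
113 [196, 193, 189, 190, 191, 188, 187, 182, 178, 178, 184, 186, 181, 178, 181, 185, 187, 187, 191, 193, 193, 193, 194, 201, 214, 219, 220, 221, 220, 221, 221, 222, 222, 222, 224, 224, 223, 223, 222, 222, 222, 221, 220, 221, 224] [224, 224, 223, 224, 225, 225, 223, 220, 221, 225, 226, 224, 223, 221, 224, 230, 232, 232, 232, 232, 232, 232, 232, 232, 232, 232, 232, 232, 232, 232, 232, 232, 232, 232, 232, 231, 232, 232, 231, 232, 231, 232, 232, 232, 232]
```

```bash
cat > d.py <<'E'
from h import *
ci=dict(env.camera_info('wrist'));R=np.array(ci['R']);p,_=pose();c=-R.T@ci['t']
c6=c+np.array([.4998,-.4164,.2525])-p;ci['t']=-R@c6
P=lambda u,v,z:ray(ci,220+u/2.4,40+v/2.4,z)[:2]
s=np.array([P(*q,.04) for q in((363,105),(545,150),(485,333),(313,290))]);C=s.mean(0)
print('box',C,[np.degrees(np.arctan2(*(a-b)[::-1])) for a,b in((s[1],s[0]),(s[2],s[3]))],[np.degrees(np.arctan2(*(a-b)[::-1]))-90 for a,b in((s[1],s[2]),(s[0],s[3]))])
a,b=P(452,220,.078),P(490,172,.078);print('ptr',a,b,np.degrees(np.arctan2(*(b-a)[::-1])))
m=P(508,243,.042);print('mark',m,np.degrees(np.arctan2(*(m-C)[::-1])),np.linalg.norm(m-C),'b rel',b-C,np.degrees(np.arctan2(*(b-C)[::-1])),np.linalg.norm(b-C))
E
python3 d.py
```

```text
box [ 0.59451211 -0.36798534] [np.float64(-13.06108557160045), np.float64(-13.949655674094803)] [np.float64(-13.51058279920126), np.float64(-13.56472921966899)]
ptr [ 0.595722   -0.36519224] [ 0.61011055 -0.34560684] 53.69689350144022
mark [ 0.63303349 -0.37745726] -13.814257967223188 0.03966879922709248 b rel [0.01559843 0.0223785 ] 55.12244398005687 0.02727835306420991
```

Request:
step_arm --rows '[{"angular": [0,0,0],"slide": [-0.116,0,0],"jaw": 0},{"angular": [0,0,0],"slide": [-0.116,0,0],"jaw": 0},{"angular": [0,0,0],"slide": [-0.116,0.02,0],"jaw": 0},{"angular": [0,0,0],"slide": [-0.116,0.03,0],"jaw": 0},{"angular": [0,0,0],"slide": [-0.116,0.03,0],"jaw": 0.3},{"angular": [0,0,0],"slide": [-0.116,0.03,0],"jaw": 0.6},{"angular": [0,0,0],"slide": [-0.116,0.03,0],"jaw": 0.6},{"angular": [0,0,0],"slide": [-0.116,0.03,0],"jaw": 0.6},{"angular": [0,0,0],"slide": [-0.116,0.03,0],"jaw": 0.6},{"angular": [0,0,0],"slide": [-0.118,0.024,0],"jaw": 0.6}]'

```text
time_s: 51.45
tool_pos: [0.5953, -0.3694, 0.3723]
tool_rot: [-179.9, -0.1, 90.1]
force: [0.4, 0.3, 1.2]
grip_width: 0.0495
grasp_force: 0.0
```

Request:
step_arm --rows '[{"angular": [0,0,0.05],"slide": [0,0,0.08],"jaw": 0.6},{"angular": [0,0,0.05],"slide": [0,0,0.08],"jaw": 0.6},{"angular": [0,0,0.05],"slide": [0,0,0.08],"jaw": 0.6},{"angular": [0,0,0.048],"slide": [0,0,0.08],"jaw": 0.6},{"angular": [0,0,0],"slide": [0,0,0],"jaw": 0.6},{"angular": [0,0,0],"slide": [0,0,0],"jaw": 0.6}]'

```text
time_s: 52.2
tool_pos: [0.5957, -0.3677, 0.2152]
tool_rot: [180.0, -0.0, 54.5]
force: [-0.0, 1.0, 0.7]
grip_width: 0.0521
grasp_force: 0.0
```

```bash
cat >> h.py <<'E'
def dial(f):
    p,r=pose();im,ci=snap('wrist',f);C=[.5945,-.368];print('tcp',p,r)
    u,v=proj(ci,C+[.078]);g=im.min(2).astype(int)
    yy,xx=np.mgrid[0:400,0:640];W=np.array([[ray(ci,a,b,.078)[:2] for a in range(int(u)-40,int(u)+40)] for b in range(int(v)-40,int(v)+40)])
    G=g[int(v)-40:int(v)+40,int(u)-40:int(u)+40];d=np.linalg.norm(W-C,axis=2)
    m=((G>110)&(d<.0265)).astype(np.uint8);n,l,s,_=cv2.connectedComponentsWithStats(m)
    for k in range(1,n):
        if s[k,4]<8: continue
        q=W[l==k];c=q.mean(0);e,V=np.linalg.eigh(np.cov(q.T));a=V[:,1]*np.sign(V[:,1]@(c-C));print('blob',s[k,4],c-C,'ang',np.degrees(np.arctan2(a[1],a[0])),'sd',np.sqrt(e))
E
python3 - <<'E'
from h import *
dial('w13')
E
```

```text
tcp [ 0.5957 -0.3677  0.2152] [ 1.7996e+02 -3.0000e-02  5.4540e+01]
blob 38 [0.00656314 0.01305695] ang 57.60003288912386 sd [0.00042629 0.00702217]
blob 435 [-0.00728449 -0.01555233] ang 155.13021255616513 sd [0.00563592 0.01498575]
```

Request:
step_arm --rows '[{"angular": [0,0,0],"slide": [0,0,0.09],"jaw": 0.6},{"angular": [0,0,0],"slide": [0,0,0.1],"jaw": 0.6},{"angular": [0,0,0],"slide": [0,0,0.08],"jaw": 0.6},{"angular": [0,0,0],"slide": [0,0,0.045],"jaw": 0.6},{"angular": [0,0,0],"slide": [0,0,0],"jaw": 0.05},{"angular": [0,0,0],"slide": [0,0,0],"jaw": 0.05},{"angular": [0,0,0],"slide": [0,0,0],"jaw": 0.05},{"angular": [0,0,0],"slide": [0,0,0],"jaw": 0.05},{"angular": [0,0,0],"slide": [0,0,0],"jaw": 0.05},{"angular": [0,0,0],"slide": [0,0,0],"jaw": 0.05}]' --newtons 12

```text
time_s: 53.5
tool_pos: [0.5944, -0.3666, 0.0576]
tool_rot: [-179.8, 0.0, 54.4]
force: [-4.0, 2.8, 4.9]
grip_width: 0.0139
grasp_force: 12.0
```

Request:
step_arm --rows '[{"angular": [0,0,0.04],"slide": [0,0,0],"jaw": 0.05},{"angular": [0,0,0.04],"slide": [0,0,0],"jaw": 0.05},{"angular": [0,0,0.04],"slide": [0,0,0],"jaw": 0.05},{"angular": [0,0,0.04],"slide": [0,0,0],"jaw": 0.05},{"angular": [0,0,0.04],"slide": [0,0,0],"jaw": 0.05},{"angular": [0,0,0],"slide": [0,0,0],"jaw": 0.05},{"angular": [0,0,0],"slide": [0,0,0],"jaw": 0.05}]'

```text
time_s: 54.38
tool_pos: [0.5947, -0.367, 0.0576]
tool_rot: [-179.9, 0.1, 18.6]
force: [-4.4, 2.9, 5.7]
grip_width: 0.014
grasp_force: 12.0
```

Request:
step_arm --rows '[{"angular": [0,0,0],"slide": [0,0,0],"jaw": 0.5},{"angular": [0,0,0],"slide": [0,0,0],"jaw": 0.5},{"angular": [0,0,0],"slide": [0,0,0],"jaw": 0.5},{"angular": [0,0,0],"slide": [0,0,-0.06],"jaw": 0.5},{"angular": [0,0,0],"slide": [0,0,-0.1],"jaw": 0.5},{"angular": [0,0,0],"slide": [0,0,-0.1],"jaw": 0},{"angular": [0,0,-0.054],"slide": [0,0,0],"jaw": 0},{"angular": [0,0,-0.054],"slide": [0,0,0],"jaw": 0},{"angular": [0,0,-0.054],"slide": [0,0,0],"jaw": 0},{"angular": [0,0,-0.054],"slide": [0,0,0],"jaw": 0}]'

```text
time_s: 55.62
tool_pos: [0.5953, -0.3679, 0.1866]
tool_rot: [180.0, 0.0, 57.6]
force: [0.7, 0.7, 0.7]
grip_width: 0.0034
grasp_force: 0.0
```

Request:
step_arm --rows '[{"angular": [0,0,-0.054],"slide": [0,0,0],"jaw": 0},{"angular": [0,0,-0.051],"slide": [0,0,0],"jaw": 0},{"angular": [0,0,0],"slide": [0,0,0],"jaw": 0},{"angular": [0,0,0],"slide": [0,0,0],"jaw": 0}]'

```text
time_s: 56.12
tool_pos: [0.5953, -0.3678, 0.1867]
tool_rot: [180.0, 0.0, 76.0]
force: [0.2, -0.2, 0.4]
grip_width: 0.0001
grasp_force: 0.0
```

Run:
```python
from h import *
dial('w14')
```

```text
tcp [ 0.5953 -0.3678  0.1867] [180.     0.    76.02]
blob 616 [-0.00106149 -0.01648533] ang 177.7771882186056 sd [0.00593462 0.01487555]
```

Request:
step_arm --rows '[{"angular": [0,0,0],"slide": [0.032,0.013,0],"jaw": 0},{"angular": [0,0,0],"slide": [0.032,0.012,0],"jaw": 0},{"angular": [0,0,0],"slide": [0,0,0.09],"jaw": 0},{"angular": [0,0,0],"slide": [0,0,0.09],"jaw": 0},{"angular": [0,0,0],"slide": [0,0,0.076],"jaw": 0},{"angular": [0,0,0],"slide": [0,0,0],"jaw": 0},{"angular": [0,0,0],"slide": [0,0,0],"jaw": 0}]'

```text
time_s: 57.05
tool_pos: [0.6167, -0.3388, 0.0606]
tool_rot: [179.9, -0.0, 76.2]
force: [0.7, -0.1, 0.2]
grip_width: 0.0007
grasp_force: 0.0
```

```bash
cat > n.py <<'E'
from h import *
a=np.radians(-13.6);p,r=pose();d=p[:2]-[.5945,-.368];print(p,r,'e',d@[np.cos(a),np.sin(a)],'n',d@[-np.sin(a),np.cos(a)],env.get_obs()['force'].round(1))
E
python3 n.py
```

```text
[ 0.6167 -0.3388  0.0606] [ 1.7986e+02 -1.0000e-02  7.6230e+01] e 0.014711384510248095 n 0.03360141612777105 [ 0.7 -0.1  0.2]
```

Request:
step_arm --rows '[{"angular": [0,0,0],"slide": [-0.01,0,0.004],"jaw": 0},{"angular": [0,0,0],"slide": [-0.01,0,0],"jaw": 0},{"angular": [0,0,0],"slide": [-0.01,0,0],"jaw": 0},{"angular": [0,0,0],"slide": [-0.003,0,0],"jaw": 0},{"angular": [0,0,0],"slide": [0,0,0],"jaw": 0},{"angular": [0,0,0],"slide": [0,0,0],"jaw": 0}]'

```text
time_s: 57.8
tool_pos: [0.6193, -0.3521, 0.0604]
tool_rot: [179.1, -0.3, 76.4]
force: [13.3, 3.9, -1.7]
grip_width: 0.0005
grasp_force: 8.6
```

```bash
python3 n.py
```

```text
[ 0.6193 -0.3521  0.0604] [179.1   -0.33  76.39] e 0.020365873216016708 n 0.021285704314143075 [13.3  3.9 -1.7]
```

Request:
step_arm --rows '[{"angular": [0,0,0],"slide": [0.02,0,0],"jaw": 0},{"angular": [0,0,0],"slide": [0.015,-0.005,0],"jaw": 0},{"angular": [0,0,0],"slide": [0,0,-0.09],"jaw": 0},{"angular": [0,0,0],"slide": [0,0,-0.09],"jaw": 0},{"angular": [0,0,0],"slide": [-0.02,0,-0.08],"jaw": 0},{"angular": [0,0,0],"slide": [0,0,0],"jaw": 0},{"angular": [0,0,0],"slide": [0,0,0],"jaw": 0}]'

```text
time_s: 58.68
tool_pos: [0.6096, -0.348, 0.1864]
tool_rot: [-179.9, 0.0, 76.1]
force: [0.3, -0.7, -0.2]
grip_width: 0.0006
grasp_force: 0.0
```

```bash
cat > asc.py <<'E'
from h import *
def asc(f,z=.06,step=.002,n=24,ci=None,im=None):
    if im is None: print(pose()); im,ci=snap('wrist',f)
    g=cv2.cvtColor(im,cv2.COLOR_RGB2GRAY);C=np.array([.5945,-.368]);a=np.radians(-13.6);e=np.array([np.cos(a),np.sin(a)]);m=np.array([-e[1],e[0]])
    xs=np.arange(-n,n+1)*step
    q=np.array([[proj(ci,[*(C+x*e+y*m),z]) for x in xs] for y in xs[::-1]],np.float32)
    G=cv2.remap(g,q[...,0],q[...,1],cv2.INTER_LINEAR)
    for r,y in zip(G,xs[::-1]): print('%4d '%round(y*1000)+''.join(' .:-=+*#%@'[min(9,int(v)//26)] for v in r))
    return G
if __name__=='__main__': asc('w15')
E
python3 asc.py
```

```text
(array([ 0.6096, -0.348 ,  0.1864]), array([-1.7992e+02,  4.0000e-02,  7.6130e+01]))
  48 -::::::::::-------------------::::::----------+#%
  46 -::::::::::-----------::::::::::::::----------=++
  44 -::::::::::::-:::::::-:::::::::::::::---------=--
  42 -::::::::::::::::::-----------:::::::--------=+-.
  40 -:::::::::::::::-----------------::::----------:.
  38 -:::::::::::::--------------------::-----------:.
  36 -::::::::::::-----------------------:----------:.
  34 -:::::::::::-----------------------------------::
  32 -::::::::::-----------::::-----------=----------=
  30 -:::::::::---------:...   ...:-------==--------=*
  28 -::::::::--=====-:.          ..:-----===-------=+
  26 -:::::::---====-.....          .:----===-------=+
  24 +-::::::---===-. ....           .::--====------=+
  22 #=:::::----==-......              ..:-===------#%
  20 #=:::::----=-.. .....                .====--+=-#%
  18 #=::::------:. . ...                 :====--==-#%
  16 %=::::------...  .. .                :====-----#%
  14 %+::::------.                     .. -=====----#%
  12 %+=-==++++=: . .    
[... 979 characters left out ...]
  ..      .::.     --.     :::.       . 
 -26  ...    ..   .  . .:::.     --.     :::   .      
 -28 .. ....  ..........:-:.     --      :::.. . .    
 -30 ...................:-:.     :-     .:::..........
 -32 ...................:-:......::......:::..........
 -34 ...................:-:...............::..........
 -36 ...................--:...............::..........
 -38 ...................--:.::::.:::::....::..........
 -40 ...................--:::::::::::::...::..........
 -42 ...................--::::::::::::::..::..........
 -44 ...................--::::::::::::::..::..........
 -46 ...................--:::::::::::::::.::..........
 -48 ..................:--::::::::::::::::::..........
```

Request:
step_arm --rows '[{"angular": [0,0,0],"slide": [0.023,-0.004,0],"jaw": 0},{"angular": [0,0,0],"slide": [0,0,0.09],"jaw": 0},{"angular": [0,0,0],"slide": [0,0,0.09],"jaw": 0},{"angular": [0,0,0],"slide": [0,0,0.076],"jaw": 0},{"angular": [0,0,0],"slide": [0,0,0],"jaw": 0},{"angular": [0,0,0],"slide": [-0.008,0,0],"jaw": 0},{"angular": [0,0,0],"slide": [-0.008,0,0],"jaw": 0},{"angular": [0,0,0],"slide": [-0.006,0,0],"jaw": 0},{"angular": [0,0,0],"slide": [0,0,0],"jaw": 0}]'

```text
time_s: 59.85
tool_pos: [0.6094, -0.3471, 0.0599]
tool_rot: [179.9, 0.0, 76.2]
force: [1.1, 2.5, 1.3]
grip_width: 0.0008
grasp_force: 1.0
```

```bash
python3 n.py
```

```text
[ 0.6094 -0.3471  0.0599] [1.7989e+02 2.0000e-02 7.6160e+01] e 0.009567748744776238 n 0.02381760239732019 [1.1 2.5 1.3]
```

Request:
step_arm --rows '[{"angular": [0,0,0],"slide": [-0.005,0,0],"jaw": 0},{"angular": [0,0,0],"slide": [-0.005,0,0],"jaw": 0},{"angular": [0,0,0],"slide": [0,0,0],"jaw": 0},{"angular": [0,0,0],"slide": [0,0,0],"jaw": 0}]'

```text
time_s: 60.35
tool_pos: [0.6074, -0.3519, 0.0587]
tool_rot: [180.0, 0.0, 76.2]
force: [2.8, 1.4, 1.2]
grip_width: 0.0004
grasp_force: 1.4
```

```bash
python3 n.py
```

```text
[ 0.6074 -0.3519  0.0587] [1.800e+02 2.000e-02 7.616e+01] e 0.008752508886511568 n 0.018681905368338015 [2.8 1.4 1.2]
```

Request:
step_arm --rows '[{"angular": [0,0,0],"slide": [0.008,0,0],"jaw": 0},{"angular": [0,0,0],"slide": [0,0,-0.08],"jaw": 0},{"angular": [0,0,0],"slide": [0,0,-0.09],"jaw": 0},{"angular": [0,0,0],"slide": [-0.004,0,-0.09],"jaw": 0},{"angular": [0,0,0],"slide": [0,0,0],"jaw": 0},{"angular": [0,0,0],"slide": [0,0,0],"jaw": 0}]'

```text
time_s: 61.1
tool_pos: [0.6067, -0.3506, 0.1878]
tool_rot: [-179.9, 0.1, 76.1]
force: [0.3, 0.2, -1.4]
grip_width: 0.0004
grasp_force: 0.0
```

Run:
```python
from asc import *
print(pose());im,ci=snap('wrist','w16');asc('',z=.078,n=20,im=im,ci=ci)
```

```text
(array([ 0.6067, -0.3506,  0.1878]), array([-1.7988e+02,  9.0000e-02,  7.6110e+01]))
  40 ::::::::::------------------------------=
  38 :::::::::--------------------------------
  36 :::::::---==-------------------==--------
  34 :::::::---------::......:------===-------
  32 ::::::--------:.         .:----====------
  30 ::::::---==-:..            .---====------
  28 :::::--====:..              .--=====-----
  26 ::::---===-....              .-=====-----
  24 ::::---==-.... .              .======----
  22 ::::---==:......              .-=====----
  20 ::::---=-.  ....               :=====----
  18 :::----=-.   ...               .-=====---
  16 :::-----:. .   .                -=====---
  14 =--++-==:                       :-====--=
  12 =++##*#*.                        .-=::::+
  10 =++####*:                         .--:--+
   8 +++*###*:                         .-##+++
   6 +++#####-. .........             .-#%%**+
   4 +++*####-.  ... ... .::..........-#%%#**+
   2 +++*###%+.  .. ...  :+*++=-------+%%%#**+
   0 ++++###%#: .   .    .=+++-:::::::+%%%***+
  -2 ===+***#*-  .  ..    ..
[... 211 characters left out ...]
  . .         .          .        . .  .. 
 -14  . .        ....       ..         . .. . 
 -16     . .. .  . ....     ::.     ...  . . .
 -18   . .  .   .  .::.     :-     .::. ..  ..
 -20 .         .   .::.     --     .::.      .
 -22  .       .  . .::.     --     .::.. . . .
 -24 .   ....  .....::.     ::     .::....    
 -26 ...............-:.     ::     .::........
 -28 ...............-:......::......::........
 -30 ...............-:..............::........
 -32 ..............:-:..............::........
 -34 ..............:-::::::::::.....::........
 -36 ..............:-:::::::::::....::........
 -38 ..............:-::::::::::::...::........
 -40 ..............:-::::::::::::...:::.......
```

```bash
cat > fine.py <<'E'
from h import *
import sys
def rect(im,ci,z,xs,ys,a=np.radians(-13.6)):
    g=cv2.cvtColor(im,cv2.COLOR_RGB2GRAY);C=np.array([.5945,-.368]);e=np.array([np.cos(a),np.sin(a)]);m=np.array([-e[1],e[0]])
    q=np.array([[proj(ci,[*(C+x*e+y*m),z]) for x in xs] for y in ys],np.float32);return cv2.remap(g,q[...,0],q[...,1],cv2.INTER_LINEAR).astype(float)
def run(f):
    im=cv2.imread(f'pics/{f}.png')[:,:,::-1].copy();ci=env.camera_info('wrist')
    ys=np.arange(-.007,.010,.00025);xs=np.arange(.004,.024,.0005);G=rect(im,ci,.078,xs,ys)
    W=np.clip(G-np.percentile(G,55,axis=0),0,None);c=(W*ys[:,None]).sum(0)/W.sum(0)
    p=np.polyfit(xs,c,1);print('line slope deg in e frame',np.degrees(np.arctan(p[0])),'offset',p[1],'res',np.std(c-np.polyval(p,xs)))
    xs=np.arange(.030,.049,.001);ys=np.arange(.012,-.013,-.001);G=rect(im,ci,.042,xs,ys)
    for y,r in zip(ys,G):print('%4d'%round(y*1000),' '.join('%3d'%v for v in r))
if __name__=='__main__':run(sys.argv[1])
E
python3 fine.py w16
```

```text
line slope deg in e frame -11.348332273016307 offset 0.003665414194669998 res 0.0014734809161999886
  12 121 120 120 119 120 119 112 101  91  88  87  87  86  88  98 111 124 161 207 227
  11 120 119 120 120 121 119 115 104  93  89  88  87  84  83  87  93 107 155 208 228
  10 120 119 120 120 120 119 116 107  95  88  87  87  85  84  84  86 100 152 207 228
   9 119 119 119 119 119 118 116 108  97  89  87  88  87  87  87  85  98 149 205 228
   8 118 117 118 118 119 118 116 110  99  90  88  88  88  87  87  85  97 146 203 227
   7 118 118 118 118 118 118 116 111  99  90  88  88  88  89  88  86  97 145 201 227
   6 118 119 119 118 118 118 117 113 101  91  88  87  90  93  93  89  98 144 201 227
   5 118 119 119 117 116 114 114 109  99  89  85  87  94 108 114 106 107 148 203 227
   4 113 119 118 113 105 100  97  94  87  78  75  79  95 123 137 129 124 157 205 227
   3 102 115 116 107  89  74  69  67  63  60  62  68  88 120 141 141 139 163 205 227
   2  80 102 114 105  82  62  55  54  55  60  69  78  90 111 135 143 143 163 205 226
   1  52  80 100 103  85  67  60  59  62  71  84  92  99 115 135 
[... 424 characters left out ...]
 148 144 159 201 226
  -5 118 170 206 218 220 220 219 208 181 162 158 158 158 156 153 146 144 162 203 226
  -6 167 203 216 219 219 219 216 202 175 160 158 158 158 157 153 147 145 164 204 227
  -7 202 216 219 219 219 218 214 197 171 159 158 157 157 157 154 147 144 162 202 227
  -8 215 219 219 219 219 217 210 189 167 158 158 158 158 157 154 146 143 160 202 227
  -9 217 219 218 219 218 216 204 180 162 157 157 158 157 158 155 147 142 159 202 226
 -10 218 220 219 220 219 216 199 174 160 156 157 158 158 157 154 147 141 157 202 227
 -11 219 221 221 220 219 213 192 168 157 157 157 157 157 158 154 146 141 157 202 227
 -12 217 219 219 219 217 206 182 163 157 156 157 156 158 157 154 147 143 161 205 228
```

Run:
```python
from fine import *
im=cv2.imread('pics/w16.png')[:,:,::-1].copy();ci=env.camera_info('wrist')
xs=np.arange(-.002,.034,.0015);ys=np.arange(.009,-.0095,-.001);G=rect(im,ci,.078,xs,ys)
print('     ',' '.join('%3d'%round(x*1e3) for x in xs))
for y,r in zip(ys,G):print('%4d '%round(y*1000),' '.join('%3d'%v for v in r))
```

```text
-2   0   1   3   4   6   7   8  10  12  13  14  16  18  19  20  22  24  25  27  28  30  31  32  34
   9   21  21  20  21  18  21  20  18  20  20  20  20  19  21  19  21  20  19  20  27  34  84 153 170 153
   8   24  22  21  21  21  21  20  21  21  22  22  21  21  22  21  22  22  21  20  26  48 117 196 212 192
   7   26  23  24  22  23  22  23  22  24  23  24  23  21  24  21  23  23  23  21  33  85 169 216 220 201
   6   25  24  24  22  23  22  25  22  25  24  25  24  23  24  23  24  24  24  24  59 138 204 220 220 199
   5   23  26  32  35  36  34  35  34  34  34  33  34  35  33  35  32  34  34  41 106 183 217 219 218 192
   4   23  38  66  85  84  72  66  65  65  64  63  64  63  63  61  62  62  63  76 159 211 219 219 216 187
   3   24  49 104 151 154 125 109 107  94  91  91  90  90  90  90  90  90  90 106 192 218 219 219 212 179
   2   26  51 122 187 193 168 154 148 111  95  95  94  94  94  94  94  95  95 112 198 219 218 218 207 170
   1   25  44 104 161 168 162 158 150 102  79  79  79  80  80  80  80  81  80 104 198 220 219 219 202 165
   0   24  33  68 100 105 104 103  96  65  51  
[... 312 characters left out ...]
  30  31  32  33  30  48  93  79  39  75 123 135 136 131 111  98
  -4   36  34  35  36  36  35  36  36  37  37  37  38  37  38  74 147 122  45  38  54  57  58  56  48  47
  -5   40  39  40  40  38  40  40  40  40  41  40  40  39  40  87 160 135  49  25  26  27  25  27  27  27
  -6   35  40  40  40  41  41  40  41  40  41  39  38  34  34  76 127 109  44  26  25  26  24  25  25  24
  -7   27  38  39  39  40  41  40  40  39  41  39  36  25  21  43  68  60  31  26  26  25  26  24  25  24
  -8   24  33  36  35  36  36  37  37  37  36  36  32  22  18  18  23  24  24  28  27  25  26  26  27  24
  -9   21  28  27  27  28  30  32  28  29  26  28  26  18  18  14  18  22  22  26  25  24  27  24  24  25
```

Run:
```python
from h import *
o=env.get_obs();print(o['force'].round(1),o['time_s']);print(env.sign_off())
```

```text
[-0.1 -0.3  0.1] 61.15
the job is handed in; nothing more can be done
None
```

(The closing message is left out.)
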